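# Stow steel flasks on their sides in a pull-out tray, chock the row and close the tray

### The arm

A 6-joint arm with a two-finger parallel gripper is mounted at the origin on the work surface. World frame = base frame: x ahead of the robot, y to its left, z up, the work surface at z = 0. Lengths are in mm, angles in rad, forces in N, time in s.
With the tool pointing down it reaches from about 350 to 925 mm from the base axis. Payload 6.4 kg.
Tool frame: the origin (TCP) lies midway between the tips of the shut fingers; the grasp point (between the pads) lies ctrl.grasp_offset behind it (ctrl.grasp_offset is the distance from the TCP to the grasp point, in mm); z points along the fingers, y is the direction in which the jaws open and shut (so a half turn about z gives the same grasp; the last joint's range is limited). The gripper opens to 94 mm and grips with 3 to 60 N. Pads are 16 mm wide; open, the fingers measure 119 mm over their backs; the gripper's body (75 mm by 177 mm) begins 78 mm behind the grasp point.
Start: joints at [1.135, 0.245, 1.558, -0, 1.339, -0.174], TCP at [168.229, 627.864, 205.455] pointing down, gripper open.
Joint ranges: [-3.13, 3.13], [-1.02, 2.26], [0.13, 2.54], [-0.95, 4.09], [0.21, 2.88], [-2.74, 2.74]. Speed limits (rad/s): [2.57, 2.57, 3.14, 3.14, 3.14, 3.14].

### API

Orientations are given as a unit quaternion [x, y, z, w].
In Python, from cell import readout, grab_frame, ticket, ctrl gives the robot as it stands. The module is installed in compiled form; this text tells all that it offers.
- The arm moves only by the tool arm_command, never from a script. Its argument "motion" is a list of rows, each an object of numbers: "tx", "ty", "tz": the shift along the tool's x, y, z in m; "rx", "ry", "rz": the turn, a rotation vector about the tool's x, y, z in rad; "hand": the opening, from -1 (shut) to 1 (fully open), so that 0 is half open. In form: [{"tx": .., "ty": .., "tz": .., "rx": .., "ry": .., "rz": .., "hand": ..}, ...]. A call has 1 to 10 rows; each row is the pose to reach, as a shift and turn from the pose commanded when the call began, along the tool's axes at that moment; what a row does not reach only later rows make up. A row lasts 1/8 s, in which the tool goes at most 62.5 mm and 10.7 degrees, less where a joint would pass 70% of its speed; a pose out of reach is approached as far as the arm can. A call with a gripper value outside its range is refused whole. The fingers move at their own pace and stop on an object; the grip force is fixed at half the most. Time passes only in rows, so rows that repeat a pose let the fingers close. It gives the time, the measured TCP pose, the force and the opening at its end, in the units of the state.
- readout.state(): the state, without advancing time (a new reading comes with each control period).
- grab_frame(name): name is "side" or "top"; returns a dict with "pixels" (420x560x3 uint8, blue, green, red), "K" (3x3 intrinsics, pixels), "rvec" (rotation vector, rad) and "tvec" (3), from world to camera coordinates, as OpenCV has them. Camera axes: x right, y down, z forward; pixel columns grow to the right and rows downward; lengths in mm; the calibration is good to about 2 mm. A picture is of the moment at which its call begins. There is no depth.
- ticket.job_done(): hands the job in, once; it reports no verdict.
The state is a dict: "time_s": time; "qpos": joint angles; "joint_vel": joint speeds; "effort": joint torques, N m; "tool_pos": TCP position; "eef_rot": TCP orientation; "force": force on the tool from outside, world axes, zero at the start; "torque": the same for the moment, N m; "opening": finger opening in mm.
Only numpy, scipy, OpenCV 4.12 (cv2) and the standard library are available. Lean on these libraries where they do the work, as an engineer would, in place of code of your own. Each camera call takes 0.05 s, during which the arm holds its last target.

### The job

Pull out the tray under the counter riser and lay all the steel flasks that are there in it on their sides, side by side across the tray: the first against the inside of the tray's front panel, each next one touching the one before. Chock the open end of the row with the rubber wedge, standing flat on the tray floor with its sloping nose in against the middle part of the last flask, so that nothing can roll, then push the tray steadily (do not slam it) past its catch until it is fully home against its stop. Leave the tumbler, the soap pump and the mug where they stand.

Things in the scene. Friction and masses are not known exactly. Their poses are not given: they have to be found in the camera images.
- flask1: Steel flask, one of up to 4 alike (None if absent), 0.2 to 0.4 kg, lying along own x. Origin on its axis, halfway along its straight part (52 mm diameter, x from -55 to +55 mm); then shoulder and black cap (under 38 mm diameter), ending at x = +102 mm. Starts on the counter (origin z = 0.026), cap roughly to world +x. Rolls easily, with a little resistance.
- flask2: Steel flask, one of up to 4 alike (None if absent), 0.2 to 0.4 kg, lying along own x. Origin on its axis, halfway along its straight part (52 mm diameter, x from -55 to +55 mm); then shoulder and black cap (under 38 mm diameter), ending at x = +102 mm. Starts on the counter (origin z = 0.026), cap roughly to world +x. Rolls easily, with a little resistance.
- flask3: Steel flask, one of up to 4 alike (None if absent), 0.2 to 0.4 kg, lying along own x. Origin on its axis, halfway along its straight part (52 mm diameter, x from -55 to +55 mm); then shoulder and black cap (under 38 mm diameter), ending at x = +102 mm. Starts on the counter (origin z = 0.026), cap roughly to world +x. Rolls easily, with a little resistance.
- flask4: Steel flask, one of up to 4 alike (None if absent), 0.2 to 0.4 kg, lying along own x. Origin on its axis, halfway along its straight part (52 mm diameter, x from -55 to +55 mm); then shoulder and black cap (under 38 mm diameter), ending at x = +102 mm. Starts on the counter (origin z = 0.026), cap roughly to world +x. Rolls easily, with a little resistance.
- wedge: Grey rubber chock 70 (x) by 54 (y) by 32 mm high, 0.13 kg; origin at centre of underside. Flat top from x = -35 to +3 mm, then a 45 degree ramp down to the nose at x = +35. Nosed against a flask on the same floor, the flask's axis is 46 mm ahead (+x) of its origin. Grip across y, 13 mm behind the origin, to clear the flask. Starts on the riser's top, nose roughly to riser -y.
- riser: Fixed counter riser: wooden board on black legs, pull-out tray below. Origin at counter height; the tray comes out to the riser's -y. Board 290 mm (x, centred) by 300 mm (y from -120 to +180 mm), upper face at z = 143 mm, lower face 125 mm; a plastic basket is fixed on it from y = +75 to +175 mm, up to z = 265 mm with its contents.
- tray (a joint): How far the tray is out, m: 0 fully home at its stop, 0.32 fully out at its other stop. Starts partly out. About 2 N of friction; near home (last 20 mm) a sprung catch resists with roughly 8 N more, then draws the tray in and holds it.
- tray_handle (a point): Middle of the tray's steel bar handle: round bar 12 mm thick, 120 mm along the tray's x, 50 mm above the counter, its axis 45 mm in front (-y) of the front panel, whose top is 62 mm above the counter. Axes as the riser's: +y is the way home.
- tray_front (a point): On the tray's floor at the foot of the front panel's inner face, midway across; moves with the tray, axes as the riser's. Floor 16 mm above the counter, 210 mm wide (x -105 to +105), 300 mm long (y 0 to +300, where the back wall is). Back and side walls 40 mm above the floor, 6 mm thick. Fully out, the back wall's inner face is 50 mm clear of the edge of the riser's board.
- tumbler: Grey plastic tumbler, 100 mm high, 74 mm across, standing beyond the work; leave it. Origin at the centre of its foot.
- soap_pump: White soap pump bottle, 168 mm high, 60 mm across, standing beyond the tray; leave it. Origin at the centre of its foot.
- mug: White mug, 85 mm high, 76 mm across; leave it. Origin at the centre of its foot.
Mind the look-alikes: they are no part of the job. What is shaped like the flask4 but blue or turquoise is not meant.

How it is judged (in metres and radians):
On the way, in this order (a step that is already met when the one before it is completed fails the run):
1. the flasks lie in a closed-up row from the front panel of the tray, chocked by the wedge, the tray still out ((y of flask1 in the frame of tray_front between 0.02 and 0.036 m or (y of flask1 in the frame of tray_front between 0.072 and 0.088 m and (y of flask2 in the frame of tray_front between 0.02 and 0.036 m or y of flask3 in the frame of tray_front between 0.02 and 0.036 m or y of flask4 in the frame of tray_front between 0.02 and 0.036 m)) or (y of flask1 in the frame of tray_front between 0.124 and 0.14 m and (y of flask2 in the frame of tray_front between 0.072 and 0.088 m or y of flask3 in the frame of tray_front between 0.072 and 0.088 m or y of flask4 in the frame of tray_front between 0.072 and 0.088 m)) or (y of flask1 in the frame of tray_front between 0.176 and 0.192 m and (y of flask2 in the frame of tray_front between 0.124 and 0.14 m or y of flask3 in the frame of tray_front between 0.124 and 0.14 m or y of flask4 in the frame of tray_front between 0.124 and 0.14 m))) and z of flask1 in the frame of tray_front between 0.02 and 0.032 m and angle between the x axis of each of flask1, flask2, flask3, flask4 and the x axis of tray_front, either way round below 0.12 rad and x of flask1 in the frame of tray_front between -0.06 and 0.06 m and linear speed of each of flask1, flask2, flask3, flask4, wedge below 0.03 m/s and (y of flask2 in the frame of tray_front between 0.02 and 0.036 m or (y of flask2 in the frame of tray_front between 0.072 and 0.088 m and (y of flask1 in the frame of tray_front between 0.02 and 0.036 m or y of flask3 in the frame of tray_front between 0.02 and 0.036 m or y of flask4 in the frame of tray_front between 0.02 and 0.036 m)) or (y of flask2 in the frame of tray_front between 0.124 and 0.14 m and (y of flask1 in the frame of tray_front between 0.072 and 0.088 m or y of flask3 in the frame of tray_front between 0.072 and 0.088 m or y of flask4 in the frame of tray_front between 0.072 and 0.088 m)) or (y of flask2 in the frame of tray_front between 0.176 and 0.192 m and (y of flask1 in the frame of tray_front between 0.124 and 0.14 m or y of flask3 in the frame of tray_front between 0.124 and 0.14 m or y of flask4 in the frame of tray_front between 0.124 and 0.14 m))) and z of flask2 in the frame of tray_front between 0.02 and 0.032 m and x of flask2 in the frame of tray_front between -0.06 and 0.06 m and (y of flask3 in the frame of tray_front between 0.02 and 0.036 m or (y of flask3 in the frame of tray_front between 0.072 and 0.088 m and (y of flask1 in the frame of tray_front between 0.02 and 0.036 m or y of flask2 in the frame of tray_front between 0.02 and 0.036 m or y of flask4 in the frame of tray_front between 0.02 and 0.036 m)) or (y of flask3 in the frame of tray_front between 0.124 and 0.14 m and (y of flask1 in the frame of tray_front between 0.072 and 0.088 m or y of flask2 in the frame of tray_front between 0.072 and 0.088 m or y of flask4 in the frame of tray_front between 0.072 and 0.088 m)) or (y of flask3 in the frame of tray_front between 0.176 and 0.192 m and (y of flask1 in the frame of tray_front between 0.124 and 0.14 m or y of flask2 in the frame of tray_front between 0.124 and 0.14 m or y of flask4 in the frame of tray_front between 0.124 and 0.14 m))) and z of flask3 in the frame of tray_front between 0.02 and 0.032 m and x of flask3 in the frame of tray_front between -0.06 and 0.06 m and (y of flask4 in the frame of tray_front between 0.02 and 0.036 m or (y of flask4 in the frame of tray_front between 0.072 and 0.088 m and (y of flask1 in the frame of tray_front between 0.02 and 0.036 m or y of flask2 in the frame of tray_front between 0.02 and 0.036 m or y of flask3 in the frame of tray_front between 0.02 and 0.036 m)) or (y of flask4 in the frame of tray_front between 0.124 and 0.14 m and (y of flask1 in the frame of tray_front between 0.072 and 0.088 m or y of flask2 in the frame of tray_front between 0.072 and 0.088 m or y of flask3 in the frame of tray_front between 0.072 and 0.088 m)) or (y of flask4 in the frame of tray_front between 0.176 and 0.192 m and (y of flask1 in the frame of tray_front between 0.124 and 0.14 m or y of flask2 in the frame of tray_front between 0.124 and 0.14 m or y of flask3 in the frame of tray_front between 0.124 and 0.14 m))) and z of flask4 in the frame of tray_front between 0.02 and 0.032 m and x of flask4 in the frame of tray_front between -0.06 and 0.06 m and ((x of flask1 in the frame of wedge between 0.036 and 0.052 m and y of flask1 in the frame of wedge between -0.045 and 0.045 m) or (x of flask2 in the frame of wedge between 0.036 and 0.052 m and y of flask2 in the frame of wedge between -0.045 and 0.045 m) or (x of flask3 in the frame of wedge between 0.036 and 0.052 m and y of flask3 in the frame of wedge between -0.045 and 0.045 m) or (x of flask4 in the frame of wedge between 0.036 and 0.052 m and y of flask4 in the frame of wedge between -0.045 and 0.045 m)) and angle between the x axis of wedge and the y axis of tray_front, either way round below 0.17 rad and angle between wedge's own z axis and vertical below 0.12 rad and z of wedge in the frame of tray_front between -0.006 and 0.006 m and x of each of flask1, flask2, flask3, flask4 in the frame of wedge above 0.03 m and value of joint tray above 0.05 m), for 0.2 s.
2. the tray is home (value of joint tray below 0.005 m), for 0.2 s.
At the end, for the whole second after the job is handed in: All flasks present at rest across the tray (0.12 rad), row closed up from the front panel (each -6/+10 mm of 26, 78, 130, 182 mm from it); wedge flat on the floor, in line (0.17 rad), nose within 6 mm of touching the last flask's straight body; tray within 5 mm of home ((y of flask1 in the frame of tray_front between 0.02 and 0.036 m or (y of flask1 in the frame of tray_front between 0.072 and 0.088 m and (y of flask2 in the frame of tray_front between 0.02 and 0.036 m or y of flask3 in the frame of tray_front between 0.02 and 0.036 m or y of flask4 in the frame of tray_front between 0.02 and 0.036 m)) or (y of flask1 in the frame of tray_front between 0.124 and 0.14 m and (y of flask2 in the frame of tray_front between 0.072 and 0.088 m or y of flask3 in the frame of tray_front between 0.072 and 0.088 m or y of flask4 in the frame of tray_front between 0.072 and 0.088 m)) or (y of flask1 in the frame of tray_front between 0.176 and 0.192 m and (y of flask2 in the frame of tray_front between 0.124 and 0.14 m or y of flask3 in the frame of tray_front between 0.124 and 0.14 m or y of flask4 in the frame of tray_front between 0.124 and 0.14 m))) and z of flask1 in the frame of tray_front between 0.02 and 0.032 m and angle between the x axis of each of flask1, flask2, flask3, flask4 and the x axis of tray_front, either way round below 0.12 rad and x of flask1 in the frame of tray_front between -0.06 and 0.06 m and linear speed of each of flask1, flask2, flask3, flask4, wedge below 0.03 m/s and (y of flask2 in the frame of tray_front between 0.02 and 0.036 m or (y of flask2 in the frame of tray_front between 0.072 and 0.088 m and (y of flask1 in the frame of tray_front between 0.02 and 0.036 m or y of flask3 in the frame of tray_front between 0.02 and 0.036 m or y of flask4 in the frame of tray_front between 0.02 and 0.036 m)) or (y of flask2 in the frame of tray_front between 0.124 and 0.14 m and (y of flask1 in the frame of tray_front between 0.072 and 0.088 m or y of flask3 in the frame of tray_front between 0.072 and 0.088 m or y of flask4 in the frame of tray_front between 0.072 and 0.088 m)) or (y of flask2 in the frame of tray_front between 0.176 and 0.192 m and (y of flask1 in the frame of tray_front between 0.124 and 0.14 m or y of flask3 in the frame of tray_front between 0.124 and 0.14 m or y of flask4 in the frame of tray_front between 0.124 and 0.14 m))) and z of flask2 in the frame of tray_front between 0.02 and 0.032 m and x of flask2 in the frame of tray_front between -0.06 and 0.06 m and (y of flask3 in the frame of tray_front between 0.02 and 0.036 m or (y of flask3 in the frame of tray_front between 0.072 and 0.088 m and (y of flask1 in the frame of tray_front between 0.02 and 0.036 m or y of flask2 in the frame of tray_front between 0.02 and 0.036 m or y of flask4 in the frame of tray_front between 0.02 and 0.036 m)) or (y of flask3 in the frame of tray_front between 0.124 and 0.14 m and (y of flask1 in the frame of tray_front between 0.072 and 0.088 m or y of flask2 in the frame of tray_front between 0.072 and 0.088 m or y of flask4 in the frame of tray_front between 0.072 and 0.088 m)) or (y of flask3 in the frame of tray_front between 0.176 and 0.192 m and (y of flask1 in the frame of tray_front between 0.124 and 0.14 m or y of flask2 in the frame of tray_front between 0.124 and 0.14 m or y of flask4 in the frame of tray_front between 0.124 and 0.14 m))) and z of flask3 in the frame of tray_front between 0.02 and 0.032 m and x of flask3 in the frame of tray_front between -0.06 and 0.06 m and (y of flask4 in the frame of tray_front between 0.02 and 0.036 m or (y of flask4 in the frame of tray_front between 0.072 and 0.088 m and (y of flask1 in the frame of tray_front between 0.02 and 0.036 m or y of flask2 in the frame of tray_front between 0.02 and 0.036 m or y of flask3 in the frame of tray_front between 0.02 and 0.036 m)) or (y of flask4 in the frame of tray_front between 0.124 and 0.14 m and (y of flask1 in the frame of tray_front between 0.072 and 0.088 m or y of flask2 in the frame of tray_front between 0.072 and 0.088 m or y of flask3 in the frame of tray_front between 0.072 and 0.088 m)) or (y of flask4 in the frame of tray_front between 0.176 and 0.192 m and (y of flask1 in the frame of tray_front between 0.124 and 0.14 m or y of flask2 in the frame of tray_front between 0.124 and 0.14 m or y of flask3 in the frame of tray_front between 0.124 and 0.14 m))) and z of flask4 in the frame of tray_front between 0.02 and 0.032 m and x of flask4 in the frame of tray_front between -0.06 and 0.06 m and ((x of flask1 in the frame of wedge between 0.036 and 0.052 m and y of flask1 in the frame of wedge between -0.045 and 0.045 m) or (x of flask2 in the frame of wedge between 0.036 and 0.052 m and y of flask2 in the frame of wedge between -0.045 and 0.045 m) or (x of flask3 in the frame of wedge between 0.036 and 0.052 m and y of flask3 in the frame of wedge between -0.045 and 0.045 m) or (x of flask4 in the frame of wedge between 0.036 and 0.052 m and y of flask4 in the frame of wedge between -0.045 and 0.045 m)) and angle between the x axis of wedge and the y axis of tray_front, either way round below 0.17 rad and angle between wedge's own z axis and vertical below 0.12 rad and z of wedge in the frame of tray_front between -0.006 and 0.006 m and x of each of flask1, flask2, flask3, flask4 in the frame of wedge above 0.03 m and value of joint tray below 0.005 m).
It fails at once if the tumbler is knocked over or shifted more than 4 cm (distance of tumbler from where it was at the start of the episode above 0.04 m or angle between tumbler's own z axis and vertical above 0.5 rad).
It fails at once if the soap pump is knocked over or shifted more than 4 cm (distance of soap_pump from where it was at the start of the episode above 0.04 m or angle between soap_pump's own z axis and vertical above 0.5 rad).
It fails at once if the mug is knocked over or shifted more than 4 cm (distance of mug from where it was at the start of the episode above 0.04 m or angle between mug's own z axis and vertical above 0.5 rad).
It fails at once if the tray is slammed in faster than 0.45 m/s (velocity of joint tray below -0.45 m/s).
Of flask1, flask2, flask3, flask4 only 2 to 4 are there at a start; the rules pass over those that are not, and their reading is None.
At some moment in a run one of wedge may be knocked a few centimetres aside while the robot is not near it.
It also fails if it takes over 210 s, if anything falls off the work surface, if the arm or the gripper's body presses on something with over 40 N, if the wrist force passes 120 N, or if a joint passes its speed limit or range.

## Working session

There is one attempt and no reset: what is moved stays moved. The work goes in short steps, Python scripts to look and compute and a tool call to move; the robot and the scene stay as the last step left them, time stands still between calls to the robot, and variables do not carry over. Pictures are saved under pics/ and viewed, and the job is handed in when it is done.

Besides the shell and the picture viewer there is one more tool, called after "Emit:" in YAML: its name, and indented under it one key for each argument. arm_command: Moves the arm, as the interface text tells. Its arguments: {"type":"object","properties":{"motion":{"type":"array"}},"required":["motion"]}

```bash
mkdir -p pics
cat > h.py <<'E'
import numpy as np, cv2
from cell import readout, grab_frame, ticket, ctrl
from scipy.spatial.transform import Rotation as R
def snap(n,f):
    d=grab_frame(n); cv2.imwrite('pics/'+f,d['pixels']); return d
def ray(d,u,v):
    Rm,_=cv2.Rodrigues(np.array(d['rvec'],float)); t=np.array(d['tvec'],float).ravel()
    c=-Rm.T@t; r=Rm.T@np.linalg.inv(np.array(d['K']))@np.array([u,v,1.]); return c,r
def onz(d,u,v,z):
    c,r=ray(d,u,v); return c+r*(z-c[2])/r[2]
def proj(d,P):
    p,_=cv2.projectPoints(np.array(P,float).reshape(-1,3),np.array(d['rvec'],float),np.array(d['tvec'],float),np.array(d['K'],float),None); return p.reshape(-1,2)
E
python3 - <<'E'
from h import *
s=readout.state(); print(s, ctrl.grasp_offset)
for n in('side','top'):
    d=snap(n,n+'0.png'); print(n,ray(d,280,210),d['K'])
E
```

```text
{'time_s': 0.0, 'qpos': array([ 1.13489085e+00,  2.45779659e-01,  1.55899070e+00, -5.75006452e-06,
        1.33870174e+00, -1.74112628e-01]), 'joint_vel': array([ 0.00107664,  0.00092183, -0.00123644,  0.00062036, -0.00148817,
       -0.00196692]), 'effort': array([-8.09350786e-05, -4.15837848e+01, -3.14601946e+01,  6.85220794e-02,
        3.33607849e-02, -1.28729976e-04]), 'tool_pos': array([167.97735648, 627.30511823, 204.37990875]), 'eef_rot': array([ 1.30522236e-01,  9.91444937e-01, -8.97189627e-04, -2.79532381e-04]), 'force': array([0.26127712, 0.1303769 , 0.19015806]), 'torque': array([0.01035526, 0.00509532, 0.03127912]), 'opening': 93.84237457240633} 18.8
side (array([  284.77757779, -1140.01345183,   778.89895857]), array([ 0.16887611,  0.83620311, -0.52180258])) [[427.54462425   0.         279.78282293]
 [  0.         427.54462425 207.56429185]
 [  0.           0.           1.        ]]
top (array([ 258.76495086,  -16.27070675, 1438.67893862]), array([ 0.19016049, -0.01647191, -0.98162771])) [[409.34148541   0.         281.44256877]
 [  0.         409.34148541 208.53159403]
 [  0.           0.           1.        ]]
```

View pics/top0.png

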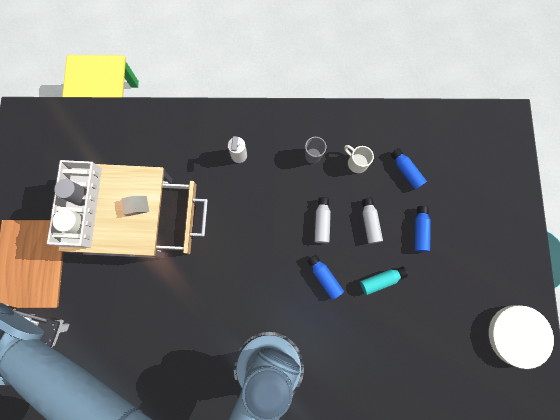

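View pics/side0.png

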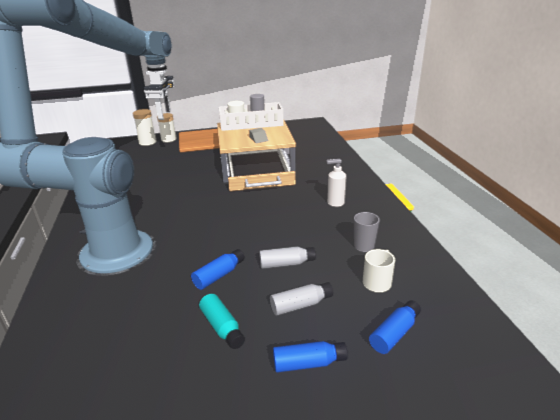

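The top view shows the riser at the left (board centre ~(125,210)), the handle bar at ~(205,217) and the wedge at ~(133,206). Two steel flasks are at (323,220) and (373,220). The blue and turquoise bottles are look-alikes.

```bash
cat > z.py <<'E'
from h import *
d=grab_frame('top'); im=d['pixels']
c=im[130:270,40:220]; cv2.imwrite('pics/zt.png',cv2.resize(c,None,fx=4,fy=4,interpolation=2))
c=im[180:270,290:420]; cv2.imwrite('pics/zf.png',cv2.resize(c,None,fx=5,fy=5,interpolation=2))
hsv=cv2.cvtColor(im,cv2.COLOR_BGR2HSV)
# grey flasks
m=((hsv[...,1]<60)&(hsv[...,2]>90)).astype(np.uint8)*255
n,l,st,ce=cv2.connectedComponentsWithStats(m)
for i in range(1,n):
    if st[i,4]>60:
        ys,xs=np.nonzero(l==i); cc=cv2.minAreaRect(np.c_[xs,ys].astype(np.float32))
        print(st[i],ce[i],cc,onz(d,*cc[0],26))
e=grab_frame('side'); c=e['pixels'][90:200,170:320]; cv2.imwrite('pics/zs.png',cv2.resize(c,None,fx=5,fy=5,interpolation=2))
E
python3 z.py
```

```text
[    0     0   560   241 55272] [304.19829208  53.17592995] ((279.5, 120.0), (240.0, 559.0), 90.0) [869.32878077 -39.10337326  26.        ]
[228 136  20  27 403] [237.37468983 149.18858561] ((237.5, 149.00001525878906), (27.51181411743164, 17.39252471923828), 71.56504821777344) [756.96691653 113.01500274  26.        ]
[305 136  22  21 187] [314.26203209 147.70588235] ((315.5, 146.0), (20.0, 21.0), 90.0) [ 769.36932531 -169.68299924   26.        ]
[344 145  30  28 600] [359.065      157.88666667] ((358.5, 158.5), (27.0, 29.0), 90.0) [ 722.37025323 -324.68476109   26.        ]
[  47  160   55   88 3698] [ 74.35830178 203.76500811] ((74.3448257446289, 203.137939453125), (44.40720748901367, 88.27396392822266), 7.765166759490967) [556.64655    678.21037657  26.        ]
[162 180  28   9 136] [174.85294118 185.21323529] ((175.3612823486328, 185.40171813964844), (26.838096618652344, 6.918601989746094), 8.746161460876465) [621.01473376 330.18962747  26.        ]
[114 193  46  22 562] [137.57117438 202.22597865] ((137.05882263183594, 202.7646942138672), (20.70805549621582, 45.0975456237793), 
[... 1760 characters left out ...]
.8000183105469), (15.205260276794434, 30.410520553588867), 26.56505012512207) [118.14564301 694.90561148  26.        ]
[259 332  28   7  85] [272.37647059 334.12941176] ((272.5487976074219, 334.43902587890625), (27.071754455566406, 5.284406661987305), 4.969740390777588) [112.16522156 -14.06311321  26.        ]
[288 338  16  28  98] [295.10204082 349.83673469] ((295.9703063964844, 351.2029724121094), (30.838096618652344, 6.852910041809082), 57.7243537902832) [ 58.66849995 -91.23198878  26.        ]
[296 367   8  20  62] [300.5        376.56451613] ((300.50909423828125, 376.76556396484375), (4.020994186401367, 20.155868530273438), 14.743562698364258) [ -20.82444582 -105.19969095   26.        ]
```

View pics/zt.png

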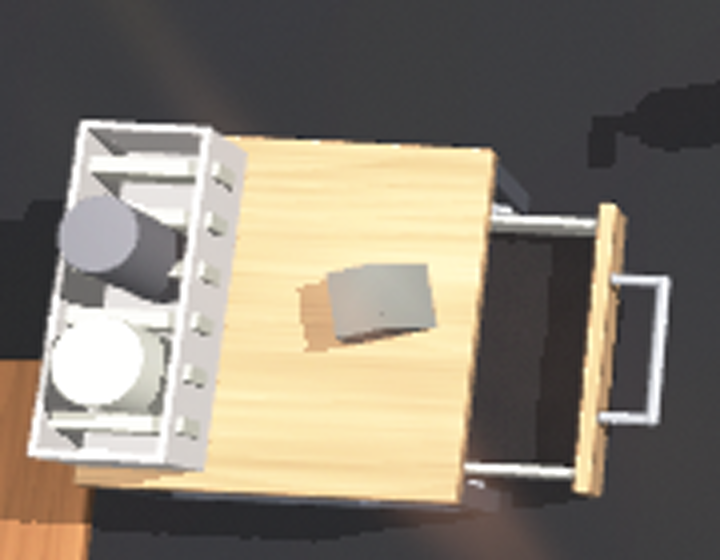

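View pics/zf.png

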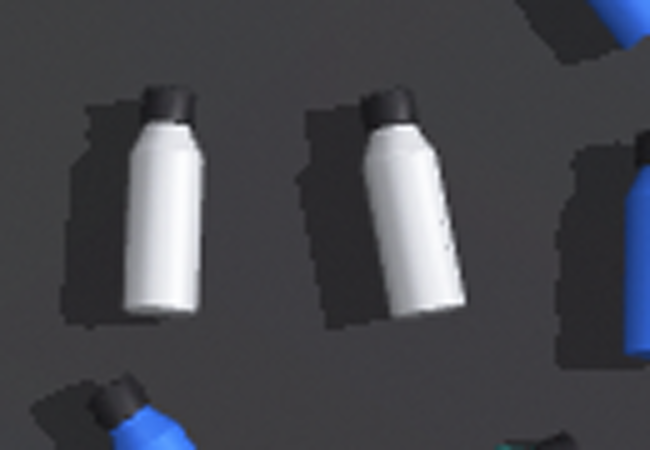

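View pics/zs.png

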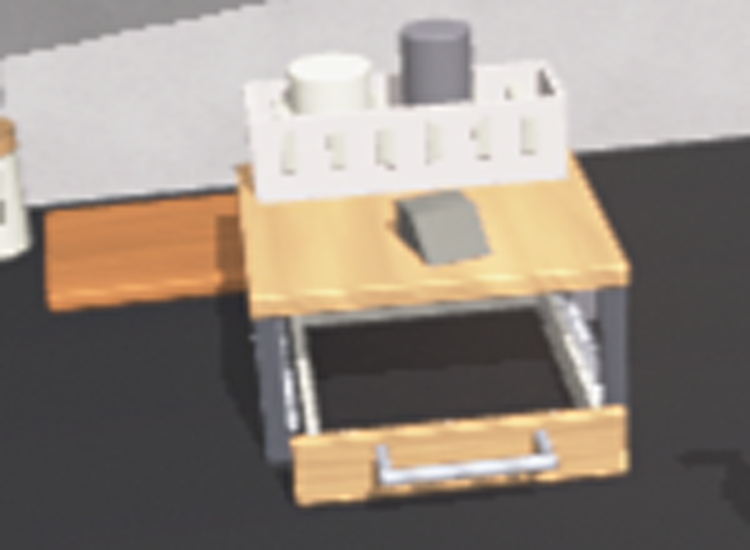

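Run:
```python
from h import *
d=grab_frame('top'); e=grab_frame('side')
Z=lambda x,y:(40+(x-1.5)/4,130+(y-1.5)/4)
S=lambda x,y:(170+(x-2)/5,90+(y-2)/5)
a=onz(d,*Z(495,150),143);b=onz(d,*Z(462,502),143)
print('board',a,b,a-b,np.degrees(np.arctan2(*(a-b)[[1,0]])))
a2=onz(e,*S(628,270),143);b2=onz(e,*S(252,305),143); print(a2,b2)
a=onz(d,*Z(665,280),50);b=onz(d,*Z(655,422),50)
print('bar',a,b,np.degrees(np.arctan2(*(a-b)[[1,0]])))
a=onz(e,*S(552,460),50);b=onz(e,*S(385,478),50);print('bar side',a,b)
for p in[(618,205),(600,205),(603,495),(575,492)]: print('panel top',onz(d,*Z(*p),62))
for p in[(328,272),(365,265),(380,336),(340,342)]: print('wtop',onz(d,*Z(*p),175))
for p in[(428,263),(437,326)]: print('wnose',onz(d,*Z(*p),143))
F=lambda x,y:(290+(x-2)/5,180+(y-2)/5)
for cap,base in[((170,87),(162,308)),((390,88),(427,308))]:
    c=onz(d,*F(*cap),26);g=onz(d,*F(*base),26); print('flask',c,g,np.linalg.norm(c-g),g+(c-g)*55/157,np.degrees(np.arctan2(*(c-g)[[1,0]])))
# side: flask centroid
im=e['pixels']; hsv=cv2.cvtColor(im,cv2.COLOR_BGR2HSV)
cv2.imwrite('pics/sf.png',cv2.resize(im[230:330,240:350],None,fx=5,fy=5))
for n,(x,y,z) in dict(soap=(237,149,100),).items(): pass
```

```text
board [652.62089427 343.39688826 143.        ] [365.46754642 354.1961056  143.        ] [287.15334785 -10.79921734   0.        ] -2.153755539966544
[650.00667503 338.71434242 143.        ] [364.24100597 349.38695942 143.        ]
bar [564.28345152 216.88066319  50.        ] [440.64664578 221.38821274  50.        ] -2.0879642414425477
bar side [563.10789901 223.00553248  50.        ] [439.98952759 226.90433131  50.        ]
panel top [628.02500607 257.51135513  62.        ]
panel top [627.99806059 273.01442534  62.        ]
panel top [377.74139747 260.57805434  62.        ]
panel top [380.28530576 283.97063161  62.        ]
wtop [543.00297066 459.65583328 175.        ]
wtop [548.66482756 431.20449717 175.        ]
wtop [491.93434572 415.7851532  175.        ]
wtop [487.18303259 446.39355287 175.        ]
wnose [557.70929143 392.19882007 143.        ]
wnose [505.98272915 381.94345542 143.        ]
flask [ 579.41724876 -194.71342201   26.        ] [ 422.17095436 -185.44526076   26.        ] 157.51919221161785 [ 477.25723583 -188.69206884   26.        ] -3.373134355966886
flask [ 578.83259844 -351.37935372   26.        ] [ 421.93650745 -370.25911947   26.        ] 158.02793716054666 [ 476.90010621 -363.6451888    26.        ] 6.861577156967865
```

View pics/sf.png

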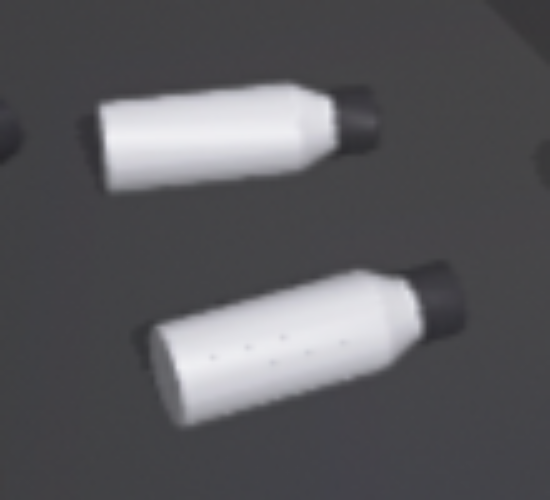

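```bash
cat >> h.py <<'E'
def plan(P,ydeg=None,st=None):
    s=st or readout.state(); r=R.from_quat(s['eef_rot']); M=r.as_matrix(); p=np.array(s['tool_pos'])
    t=M.T@(np.array(P,float)-p)/1000
    out='pos %s yang %.1f F %s op %.1f t %.1f | '%(np.round(p,1),np.degrees(np.arctan2(M[1,1],M[0,1])),np.round(s['force'],1),s['opening'],s['time_s'])
    if ydeg is not None:
        a=np.radians(ydeg); Y=np.array([np.cos(a),np.sin(a),0]); Zt=np.array([0,0,-1.]); X=np.cross(Y,Zt)
        rv=(r.inv()*R.from_matrix(np.c_[X,Y,Zt])).as_rotvec()
        out+='rot %s '%np.round(rv,3)
    print(out,'t',np.round(t,4))
E
python3 -c "
from h import *
plan([503,247,220],-2.1)
print(proj(grab_frame('top'),[503,247,50]))"
```

```text
pos [168.2 627.7 205.1] yang 75.0 F [ 0.3  1.1 -0.4] op 94.0 t 0.3 | rot [-1.000e-03  0.000e+00  1.346e+00]  t [-0.422  -0.281  -0.0148]
[[196.48846274 217.07025297]]
```

Emit:
arm_command:
  motion:
    - {"tx":-0.422,"ty":-0.281,"tz":-0.015,"rz":1.346,"hand":-1}
    - {"tx":-0.422,"ty":-0.281,"tz":-0.015,"rz":1.346,"hand":-1}
    - {"tx":-0.422,"ty":-0.281,"tz":-0.015,"rz":1.346,"hand":-1}
    - {"tx":-0.422,"ty":-0.281,"tz":-0.015,"rz":1.346,"hand":-1}
    - {"tx":-0.422,"ty":-0.281,"tz":-0.015,"rz":1.346,"hand":-1}
    - {"tx":-0.422,"ty":-0.281,"tz":-0.015,"rz":1.346,"hand":-1}
    - {"tx":-0.422,"ty":-0.281,"tz":-0.015,"rz":1.346,"hand":-1}
    - {"tx":-0.422,"ty":-0.281,"tz":-0.015,"rz":1.346,"hand":-1}
    - {"tx":-0.422,"ty":-0.281,"tz":-0.015,"rz":1.346,"hand":-1}
    - {"tx":-0.422,"ty":-0.281,"tz":-0.015,"rz":1.346,"hand":-1}

```text
schema error: expected keys tx, ty, tz, rx, ry, rz, hand
```

Emit:
arm_command:
  motion:
    - {"tx":0,"ty":0,"tz":0,"hand":-1}
    - {"tx":0,"ty":0,"tz":0,"hand":-1}

```text
schema error: expected keys tx, ty, tz, rx, ry, rz, hand
```

```bash
python3 -c "
from h import *
plan([503,247,30],-2.1)"
```

```text
pos [168.2 627.7 205.2] yang 75.0 F [0.8 0.  0.3] op 93.7 t 0.3 | rot [-0.     0.     1.346]  t [-0.422  -0.2811  0.1753]
```

Emit:
arm_command:
  motion:
    - {"tx":-0.422,"ty":-0.281,"tz":-0.015,"rx":0,"ry":0,"rz":1.346,"hand":-1}
    - {"tx":-0.422,"ty":-0.281,"tz":-0.015,"rx":0,"ry":0,"rz":1.346,"hand":-1}
    - {"tx":-0.422,"ty":-0.281,"tz":-0.015,"rx":0,"ry":0,"rz":1.346,"hand":-1}
    - {"tx":-0.422,"ty":-0.281,"tz":-0.015,"rx":0,"ry":0,"rz":1.346,"hand":-1}
    - {"tx":-0.422,"ty":-0.281,"tz":-0.015,"rx":0,"ry":0,"rz":1.346,"hand":-1}
    - {"tx":-0.422,"ty":-0.281,"tz":-0.015,"rx":0,"ry":0,"rz":1.346,"hand":-1}
    - {"tx":-0.422,"ty":-0.281,"tz":-0.015,"rx":0,"ry":0,"rz":1.346,"hand":-1}
    - {"tx":-0.422,"ty":-0.281,"tz":-0.015,"rx":0,"ry":0,"rz":1.346,"hand":-1}
    - {"tx":-0.422,"ty":-0.281,"tz":-0.015,"rx":0,"ry":0,"rz":1.346,"hand":-1}
    - {"tx":-0.422,"ty":-0.281,"tz":-0.015,"rx":0,"ry":0,"rz":1.346,"hand":-1}

```text
time_s: 1.6
tool_pos: [503.0, 247.2, 220.3]
eef_rot: [0.72, 0.694, -0.0, -0.0]
force: [0.4, 0.6, 0.2]
opening: 0.4
```

```bash
python3 -c "
from h import *
plan([503,247,30],-2.1)"
```

```text
pos [503.  247.2 220.3] yang -2.2 F [0.4 0.6 0.2] op 0.4 t 1.6 | rot [-0.001 -0.    -0.001]  t [-2.000e-04  1.000e-04  1.903e-01]
```

Emit:
arm_command:
  motion:
    - {"tx":0,"ty":0,"tz":0.05,"rx":0,"ry":0,"rz":0,"hand":-1}
    - {"tx":0,"ty":0,"tz":0.1,"rx":0,"ry":0,"rz":0,"hand":-1}
    - {"tx":0,"ty":0,"tz":0.14,"rx":0,"ry":0,"rz":0,"hand":-1}
    - {"tx":0,"ty":0,"tz":0.16,"rx":0,"ry":0,"rz":0,"hand":-1}
    - {"tx":0,"ty":0,"tz":0.175,"rx":0,"ry":0,"rz":0,"hand":-1}
    - {"tx":0,"ty":0,"tz":0.19,"rx":0,"ry":0,"rz":0,"hand":-1}
    - {"tx":0,"ty":0,"tz":0.19,"rx":0,"ry":0,"rz":0,"hand":-1}

```text
time_s: 2.48
tool_pos: [502.8, 247.2, 30.0]
eef_rot: [0.72, 0.694, -0.0, -0.0]
force: [0.4, 0.4, -0.4]
opening: 0.5
```

```bash
python3 -c "
from h import *
d=snap('side','s1.png');cv2.imwrite('pics/s1z.png',cv2.resize(d['pixels'][60:220,150:350],None,fx=4,fy=4))"
```

```text
(no output)
```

View pics/s1z.png

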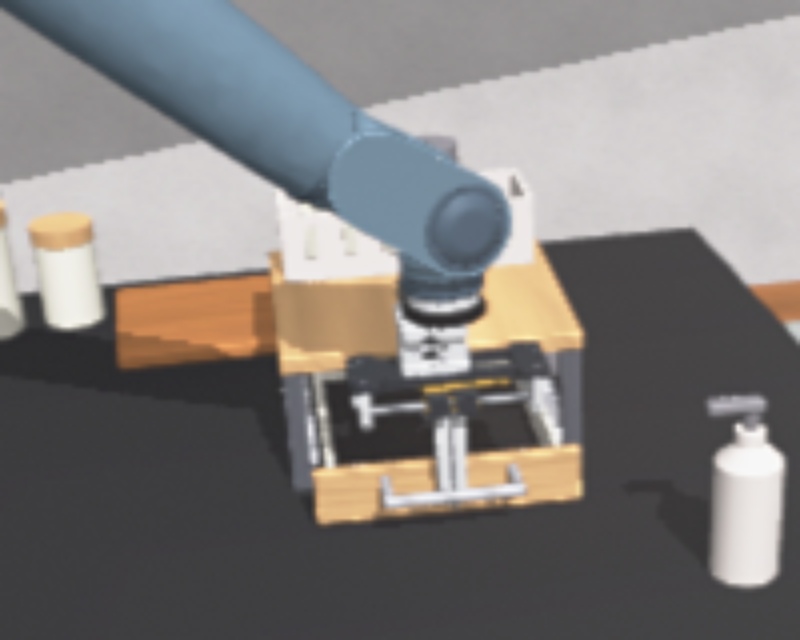

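The shut fingers, at ~(450,460) in the zoomed picture, are between the bar and the front panel. I'll pull now.

Emit:
arm_command:
  motion:
    - {"tx":-0.01,"ty":0,"tz":0,"rx":0,"ry":0,"rz":0,"hand":-1}
    - {"tx":-0.02,"ty":0,"tz":0,"rx":0,"ry":0,"rz":0,"hand":-1}
    - {"tx":-0.035,"ty":0,"tz":0,"rx":0,"ry":0,"rz":0,"hand":-1}
    - {"tx":-0.055,"ty":0,"tz":0,"rx":0,"ry":0,"rz":0,"hand":-1}
    - {"tx":-0.075,"ty":0,"tz":0,"rx":0,"ry":0,"rz":0,"hand":-1}
    - {"tx":-0.1,"ty":0,"tz":0,"rx":0,"ry":0,"rz":0,"hand":-1}
    - {"tx":-0.125,"ty":0,"tz":0,"rx":0,"ry":0,"rz":0,"hand":-1}
    - {"tx":-0.15,"ty":0,"tz":0,"rx":0,"ry":0,"rz":0,"hand":-1}
    - {"tx":-0.175,"ty":0,"tz":0,"rx":0,"ry":0,"rz":0,"hand":-1}
    - {"tx":-0.2,"ty":0,"tz":0,"rx":0,"ry":0,"rz":0,"hand":-1}

```text
time_s: 3.78
tool_pos: [494.5, 45.7, 30.2]
eef_rot: [0.72, 0.694, -0.001, -0.001]
force: [-0.4, 3.7, 0.7]
opening: 0.1
```

Emit:
arm_command:
  motion:
    - {"tx":-0.015,"ty":0,"tz":0,"rx":0,"ry":0,"rz":0,"hand":-1}
    - {"tx":-0.03,"ty":0,"tz":0,"rx":0,"ry":0,"rz":0,"hand":-1}
    - {"tx":-0.045,"ty":0,"tz":0,"rx":0,"ry":0,"rz":0,"hand":-1}
    - {"tx":-0.06,"ty":0,"tz":0,"rx":0,"ry":0,"rz":0,"hand":-1}
    - {"tx":-0.07,"ty":0,"tz":0,"rx":0,"ry":0,"rz":0,"hand":-1}
    - {"tx":-0.075,"ty":0,"tz":0,"rx":0,"ry":0,"rz":0,"hand":-1}
    - {"tx":-0.08,"ty":0,"tz":0,"rx":0,"ry":0,"rz":0,"hand":-1}

```text
time_s: 4.65
tool_pos: [492.9, -32.8, 30.5]
eef_rot: [0.72, 0.694, 0.0, 0.0]
force: [0.1, 2.0, -0.5]
opening: 0.7
```

Emit:
arm_command:
  motion:
    - {"tx":-0.005,"ty":0,"tz":0,"rx":0,"ry":0,"rz":0,"hand":-1}
    - {"tx":-0.01,"ty":0,"tz":0,"rx":0,"ry":0,"rz":0,"hand":-1}
    - {"tx":-0.014,"ty":0,"tz":0,"rx":0,"ry":0,"rz":0,"hand":-1}

```text
time_s: 5.03
tool_pos: [492.4, -41.8, 30.5]
eef_rot: [0.722, 0.692, 0.004, -0.004]
force: [4.5, 31.3, 6.2]
opening: 0.4
```

Emit:
arm_command:
  motion:
    - {"tx":-0.003,"ty":0,"tz":0,"rx":0,"ry":0,"rz":0,"hand":-1}
    - {"tx":-0.006,"ty":0,"tz":0,"rx":0,"ry":0,"rz":0,"hand":-1}

```text
time_s: 5.28
tool_pos: [492.4, -41.9, 30.6]
eef_rot: [0.722, 0.691, 0.008, -0.008]
force: [8.6, 54.7, 9.8]
opening: 0.4
```

Emit:
arm_command:
  motion:
    - {"tx":0.02,"ty":0,"tz":0,"rx":0,"ry":0,"rz":0,"hand":-1}
    - {"tx":0.02,"ty":0,"tz":0,"rx":0,"ry":0,"rz":0,"hand":-1}
    - {"tx":0.02,"ty":0,"tz":0,"rx":0,"ry":0,"rz":0,"hand":-1}
    - {"tx":0.02,"ty":0,"tz":-0.05,"rx":0,"ry":0,"rz":0,"hand":-1}
    - {"tx":0.02,"ty":0,"tz":-0.1,"rx":0,"ry":0,"rz":0,"hand":-1}
    - {"tx":0.02,"ty":0,"tz":-0.15,"rx":0,"ry":0,"rz":0,"hand":-1}
    - {"tx":0.02,"ty":0,"tz":-0.19,"rx":0,"ry":0,"rz":0,"hand":-1}
    - {"tx":0.02,"ty":0,"tz":-0.19,"rx":0,"ry":0,"rz":0,"hand":-1}

```text
time_s: 6.28
tool_pos: [495.0, -34.3, 224.5]
eef_rot: [0.72, 0.693, 0.002, 0.004]
force: [0.9, 0.4, -1.3]
opening: 0.6
```

```bash
python3 -c "
from h import *
d=snap('top','t2.png');cv2.imwrite('pics/t2z.png',cv2.resize(d['pixels'][130:270,120:320],None,fx=4,fy=4,interpolation=2))
s=snap('side','s2.png')
plan([477.3,-188.7,160],86.6)"
```

```text
pos [492.5 -33.3 220. ] yang -2.2 F [ 0.4 -0.1 -0.5] op 0.5 t 6.4 | rot [-0.    -0.    -1.549]  t [-0.1559 -0.0093  0.0601]
```

View pics/t2z.png

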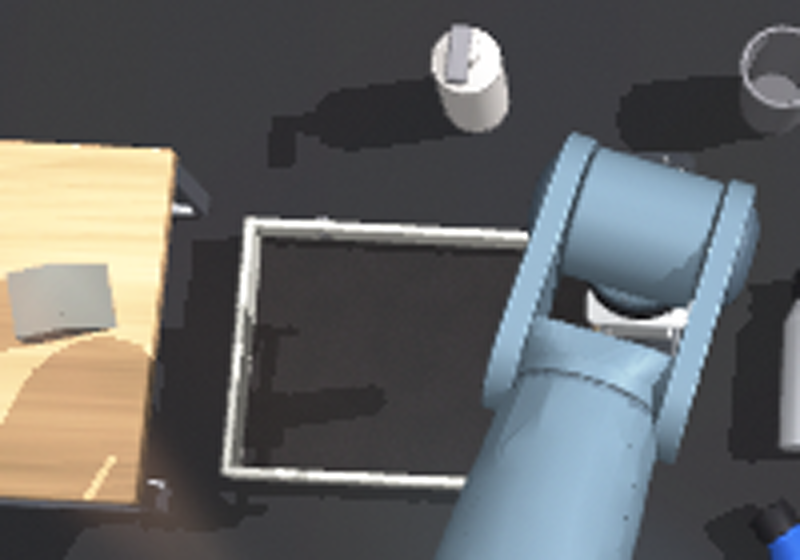

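View pics/s2.png

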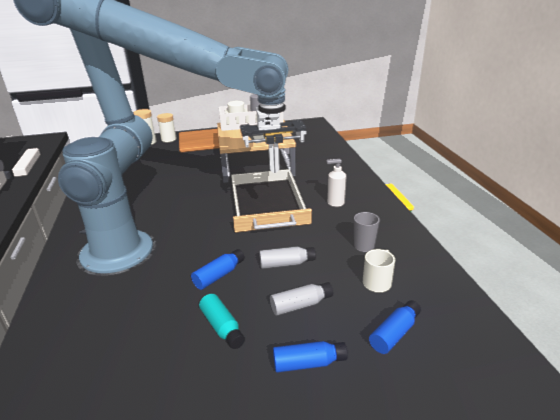

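Emit:
arm_command:
  motion:
    - {"tx":-0.156,"ty":-0.009,"tz":0.06,"rx":0,"ry":0,"rz":-1.549,"hand":1}
    - {"tx":-0.156,"ty":-0.009,"tz":0.06,"rx":0,"ry":0,"rz":-1.549,"hand":1}
    - {"tx":-0.156,"ty":-0.009,"tz":0.06,"rx":0,"ry":0,"rz":-1.549,"hand":1}
    - {"tx":-0.156,"ty":-0.009,"tz":0.06,"rx":0,"ry":0,"rz":-1.549,"hand":1}
    - {"tx":-0.156,"ty":-0.009,"tz":0.06,"rx":0,"ry":0,"rz":-1.549,"hand":1}
    - {"tx":-0.156,"ty":-0.009,"tz":0.06,"rx":0,"ry":0,"rz":-1.549,"hand":1}
    - {"tx":-0.156,"ty":-0.009,"tz":0.06,"rx":0,"ry":0,"rz":-1.549,"hand":1}
    - {"tx":-0.156,"ty":-0.009,"tz":0.06,"rx":0,"ry":0,"rz":-1.549,"hand":1}
    - {"tx":-0.156,"ty":-0.009,"tz":0.06,"rx":0,"ry":0,"rz":-1.549,"hand":1}
    - {"tx":-0.156,"ty":-0.009,"tz":0.06,"rx":0,"ry":0,"rz":-1.549,"hand":1}

```text
time_s: 7.62
tool_pos: [476.8, -187.8, 158.3]
eef_rot: [0.03, 1.0, 0.001, -0.002]
force: [-0.4, -0.1, 0.2]
opening: 93.4
```

```bash
python3 -c "
from h import *
plan([477.3,-188.7,8],86.6)
d=snap('top','t3.png');cv2.imwrite('pics/t3z.png',cv2.resize(d['pixels'][150:270,120:320],None,fx=4,fy=4,interpolation=2))"
```

```text
pos [ 476.8 -187.8  158.3] yang 86.5 F [-0.4 -0.1  0.2] op 93.4 t 7.6 | rot [ 0.002 -0.003 -0.001]  t [-0.0011 -0.0011  0.1503]
```

View pics/t3z.png

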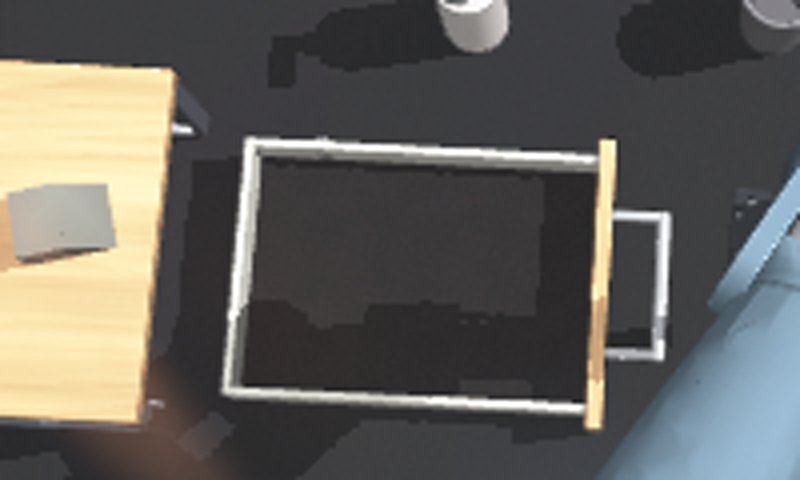

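Emit:
arm_command:
  motion:
    - {"tx":-0.001,"ty":-0.001,"tz":0.05,"rx":0,"ry":0,"rz":0,"hand":1}
    - {"tx":-0.001,"ty":-0.001,"tz":0.09,"rx":0,"ry":0,"rz":0,"hand":1}
    - {"tx":-0.001,"ty":-0.001,"tz":0.12,"rx":0,"ry":0,"rz":0,"hand":1}
    - {"tx":-0.001,"ty":-0.001,"tz":0.14,"rx":0,"ry":0,"rz":0,"hand":1}
    - {"tx":-0.001,"ty":-0.001,"tz":0.15,"rx":0,"ry":0,"rz":0,"hand":1}
    - {"tx":-0.001,"ty":-0.001,"tz":0.15,"rx":0,"ry":0,"rz":0,"hand":0.3}
    - {"tx":-0.001,"ty":-0.001,"tz":0.15,"rx":0,"ry":0,"rz":0,"hand":-0.3}
    - {"tx":-0.001,"ty":-0.001,"tz":0.15,"rx":0,"ry":0,"rz":0,"hand":-0.3}
    - {"tx":-0.001,"ty":-0.001,"tz":0.15,"rx":0,"ry":0,"rz":0,"hand":-0.3}
    - {"tx":-0.001,"ty":-0.001,"tz":0.15,"rx":0,"ry":0,"rz":0,"hand":-0.3}

```text
time_s: 8.93
tool_pos: [479.2, -189.2, 10.9]
eef_rot: [0.029, 1.0, -0.0, 0.0]
force: [-0.3, 0.8, 1.8]
opening: 51.7
```

```bash
python3 -c "
from h import *
plan([477.3,-188.7,8],86.6)
d=grab_frame('top'); e=snap('side','s4.png')
cv2.imwrite('pics/s4z.png',cv2.resize(e['pixels'][150:310,210:370],None,fx=4,fy=4,interpolation=2))
Z=lambda x,y:(120+(x-1.5)/4,150+(y-1.5)/4)
for n,p,z in[('outU',(616,141),62),('outL',(602,430),62),('inU',(601,141),62),('inL',(586,429),62),('bar',(668,213),50),('bar',(662,358),50),('backU',(258,155),56),('backL',(240,386),56),('back outer U',(246,138),56),('backouterL',(224,394),56),('boardU',(173,70),143),('boardL',(138,425),143)]: print(n,onz(d,*Z(*p),z).round(1))
"
```

```text
pos [ 479.2 -189.2   10.9] yang 86.6 F [-0.3  0.8  1.8] op 51.7 t 8.9 | rot [-0.     0.001  0.   ]  t [0.0019 0.0004 0.0028]
outU [614.2 -17.5  62. ]
outL [364.7  -5.8  62. ]
inU [614.2  -4.5  62. ]
inL [365.6   7.5  62. ]
bar [553.  -62.6  50. ]
bar [426.7 -56.8  50. ]
backU [602.8 292.2  56. ]
backL [402.7 298.8  56. ]
back outer U [617.9 303.2  56. ]
backouterL [396.  311.9  56. ]
boardU [652.6 345.  143. ]
boardL [363.1 357.2 143. ]
```

View pics/s4z.png

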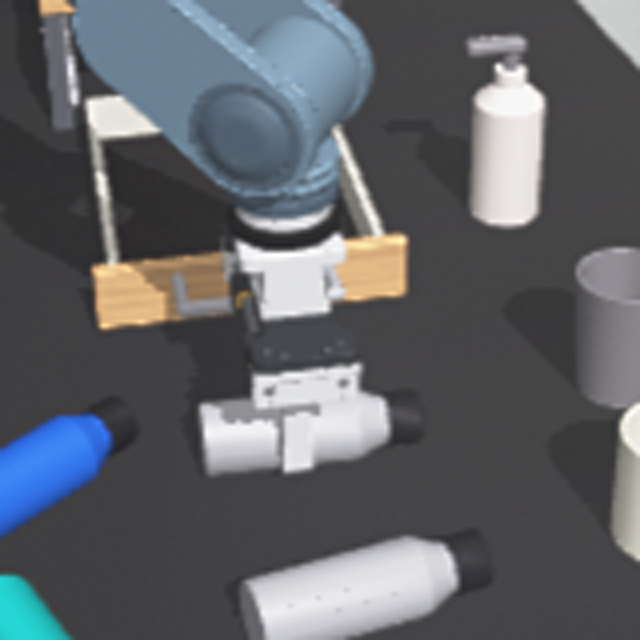

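Emit:
arm_command:
  motion:
    - {"tx":0,"ty":0,"tz":-0.04,"rx":0,"ry":0,"rz":0,"hand":-0.3}
    - {"tx":0,"ty":0,"tz":-0.08,"rx":0,"ry":0,"rz":0,"hand":-0.3}
    - {"tx":0,"ty":0,"tz":-0.13,"rx":0,"ry":0,"rz":0,"hand":-0.3}
    - {"tx":0,"ty":0,"tz":-0.13,"rx":0,"ry":0,"rz":0,"hand":-0.3}

```text
time_s: 9.52
tool_pos: [481.2, -190.7, 144.2]
eef_rot: [0.029, 1.0, -0.002, 0.003]
force: [1.1, -0.0, -3.2]
opening: 51.7
```

```bash
python3 -c "
from h import *
plan([471.8,47.1,140],87.5)"
```

```text
pos [ 481.2 -190.7  144.2] yang 86.6 F [ 1.1 -0.  -3.2] op 51.7 t 9.5 | rot [-0.004  0.007 -0.015]  t [0.0233 0.2369 0.003 ]
```

Emit:
arm_command:
  motion:
    - {"tx":0.003,"ty":0.03,"tz":0,"rx":0,"ry":0,"rz":-0.015,"hand":-0.3}
    - {"tx":0.007,"ty":0.07,"tz":0,"rx":0,"ry":0,"rz":-0.015,"hand":-0.3}
    - {"tx":0.011,"ty":0.11,"tz":0,"rx":0,"ry":0,"rz":-0.015,"hand":-0.3}
    - {"tx":0.015,"ty":0.15,"tz":0,"rx":0,"ry":0,"rz":-0.015,"hand":-0.3}
    - {"tx":0.019,"ty":0.19,"tz":0,"rx":0,"ry":0,"rz":-0.015,"hand":-0.3}
    - {"tx":0.022,"ty":0.22,"tz":0,"rx":0,"ry":0,"rz":-0.015,"hand":-0.3}
    - {"tx":0.023,"ty":0.237,"tz":0,"rx":0,"ry":0,"rz":-0.015,"hand":-0.3}
    - {"tx":0.023,"ty":0.237,"tz":0,"rx":0,"ry":0,"rz":-0.015,"hand":-0.3}
    - {"tx":0.023,"ty":0.237,"tz":0,"rx":0,"ry":0,"rz":-0.015,"hand":-0.3}

```text
time_s: 10.65
tool_pos: [469.8, 48.0, 140.0]
eef_rot: [0.022, 1.0, -0.0, -0.0]
force: [0.2, 0.4, -3.8]
opening: 51.4
```

```bash
python3 -c "
from h import *
plan([471.8,47.1,27.5],87.5)"
```

```text
pos [469.8  48.  140. ] yang 87.5 F [ 0.2  0.4 -3.8] op 51.4 t 10.7 | rot [-0.    -0.001 -0.001]  t [-0.0021 -0.0008  0.1125]
```

Emit:
arm_command:
  motion:
    - {"tx":-0.002,"ty":-0.001,"tz":0.03,"rx":0,"ry":0,"rz":0,"hand":-0.3}
    - {"tx":-0.002,"ty":-0.001,"tz":0.06,"rx":0,"ry":0,"rz":0,"hand":-0.3}
    - {"tx":-0.002,"ty":-0.001,"tz":0.085,"rx":0,"ry":0,"rz":0,"hand":-0.3}
    - {"tx":-0.002,"ty":-0.001,"tz":0.1,"rx":0,"ry":0,"rz":0,"hand":-0.3}
    - {"tx":-0.002,"ty":-0.001,"tz":0.107,"rx":0,"ry":0,"rz":0,"hand":-0.3}
    - {"tx":-0.002,"ty":-0.001,"tz":0.112,"rx":0,"ry":0,"rz":0,"hand":-0.3}
    - {"tx":-0.002,"ty":-0.001,"tz":0.112,"rx":0,"ry":0,"rz":0,"hand":-0.3}

```text
time_s: 11.52
tool_pos: [472.2, 47.5, 28.8]
eef_rot: [0.022, 1.0, -0.0, 0.0]
force: [0.3, 0.6, -2.5]
opening: 50.9
```

```bash
python3 -c "
from h import *
plan([471.8,47.1,27.5],87.5)
d=snap('top','t5.png');cv2.imwrite('pics/t5z.png',cv2.resize(d['pixels'][150:270,120:320],None,fx=4,fy=4,interpolation=2))
e=snap('side','s5.png')
cv2.imwrite('pics/s5z.png',cv2.resize(e['pixels'][130:250,210:370],None,fx=5,fy=5,interpolation=2))"
```

```text
pos [472.2  47.5  28.8] yang 87.5 F [ 0.3  0.6 -2.5] op 50.9 t 11.5 | rot [-0.     0.001 -0.   ]  t [ 0.0004 -0.0005  0.0013]
```

View pics/s5z.png

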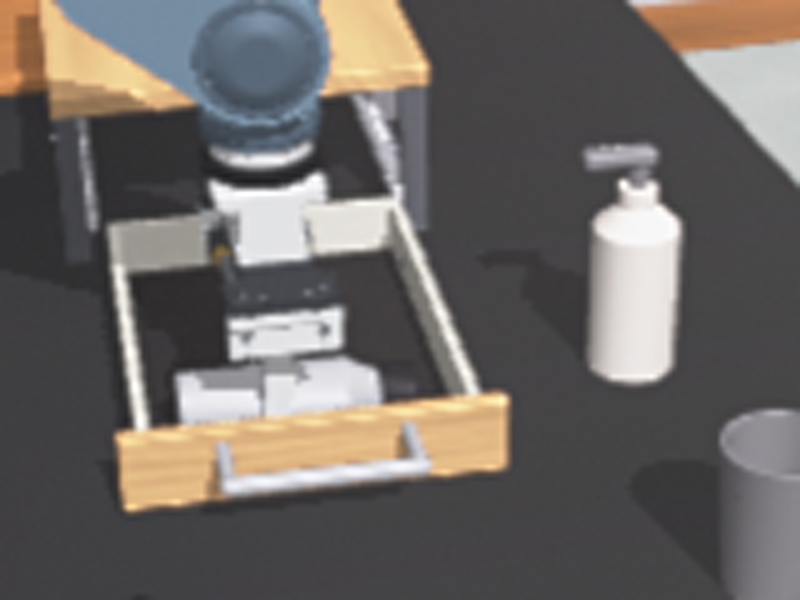

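Emit:
arm_command:
  motion:
    - {"tx":0,"ty":0,"tz":0.002,"rx":0,"ry":0,"rz":0,"hand":-0.3}
    - {"tx":0,"ty":0,"tz":0.002,"rx":0,"ry":0,"rz":0,"hand":0.2}
    - {"tx":0,"ty":0,"tz":0.002,"rx":0,"ry":0,"rz":0,"hand":0.26}
    - {"tx":0,"ty":0,"tz":0.002,"rx":0,"ry":0,"rz":0,"hand":0.26}
    - {"tx":0,"ty":0,"tz":-0.02,"rx":0,"ry":0,"rz":0,"hand":0.26}
    - {"tx":0,"ty":0,"tz":-0.05,"rx":0,"ry":0,"rz":0,"hand":0.26}
    - {"tx":0,"ty":0,"tz":-0.08,"rx":0,"ry":0,"rz":0,"hand":0.26}
    - {"tx":0,"ty":0.05,"tz":-0.1,"rx":0,"ry":0,"rz":0,"hand":-1}
    - {"tx":0,"ty":0.07,"tz":-0.1,"rx":0,"ry":0,"rz":0,"hand":-1}
    - {"tx":0,"ty":0.07,"tz":-0.1,"rx":0,"ry":0,"rz":0,"hand":-1}

```text
time_s: 12.88
tool_pos: [474.9, 118.4, 128.7]
eef_rot: [0.021, 1.0, -0.0, 0.0]
force: [0.1, -0.9, -0.4]
opening: 32.8
```

```bash
python3 -c "
from h import *
plan([476,117,38],87.5)
d=snap('top','t6.png');cv2.imwrite('pics/t6z.png',cv2.resize(d['pixels'][150:270,120:320],None,fx=4,fy=4,interpolation=2))
e=snap('side','s6.png')
cv2.imwrite('pics/s6z.png',cv2.resize(e['pixels'][130:250,210:370],None,fx=5,fy=5,interpolation=2))"
```

```text
pos [474.9 118.4 128.7] yang 87.6 F [ 0.1 -0.9 -0.4] op 32.8 t 12.9 | rot [-0.     0.     0.002]  t [-0.0011 -0.0013  0.0907]
```

View pics/s6z.png

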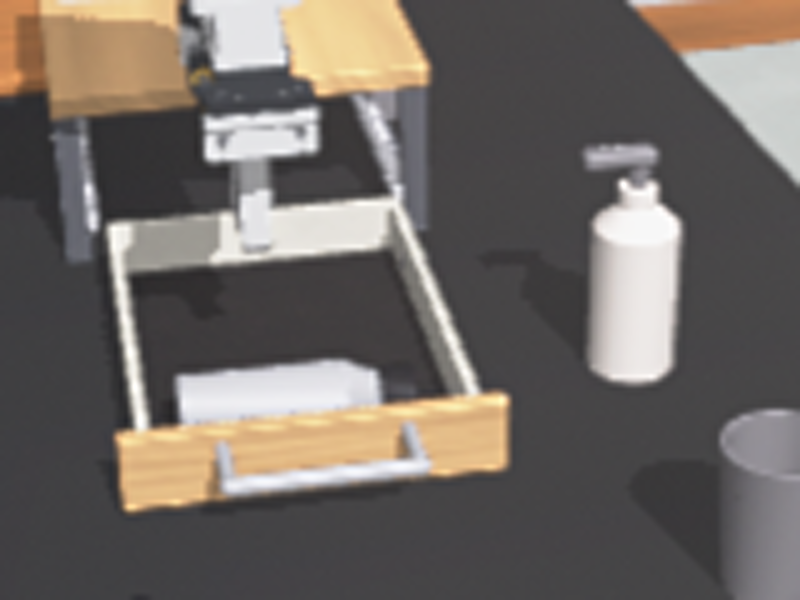

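View pics/t6z.png

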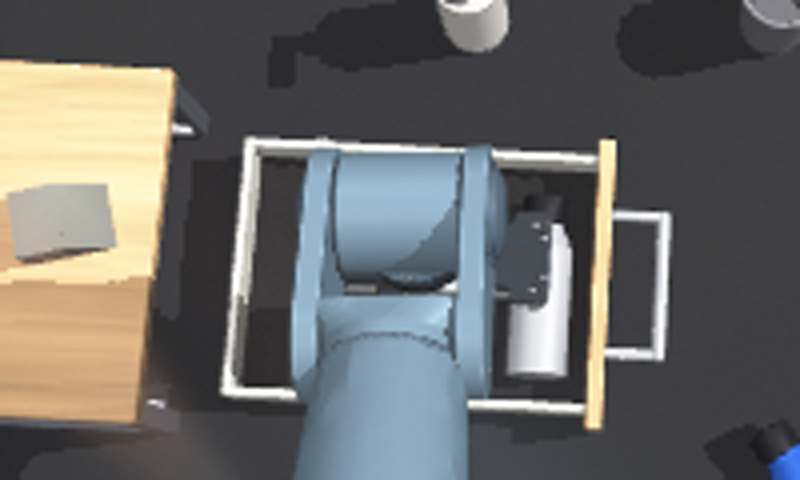

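Emit:
arm_command:
  motion:
    - {"tx":0,"ty":0,"tz":0.04,"rx":0,"ry":0,"rz":0,"hand":-1}
    - {"tx":0,"ty":0,"tz":0.08,"rx":0,"ry":0,"rz":0,"hand":-1}
    - {"tx":0,"ty":0,"tz":0.092,"rx":0,"ry":0,"rz":0,"hand":-1}
    - {"tx":0,"ty":0,"tz":0.092,"rx":0,"ry":0,"rz":0,"hand":-1}
    - {"tx":0,"ty":-0.02,"tz":0.092,"rx":0,"ry":0,"rz":0,"hand":-1}
    - {"tx":0,"ty":-0.03,"tz":0.092,"rx":0,"ry":0,"rz":0,"hand":-1}
    - {"tx":0,"ty":-0.037,"tz":0.092,"rx":0,"ry":0,"rz":0,"hand":-1}
    - {"tx":0,"ty":-0.043,"tz":0.092,"rx":0,"ry":0,"rz":0,"hand":-1}
    - {"tx":0,"ty":-0.048,"tz":0.092,"rx":0,"ry":0,"rz":0,"hand":-1}
    - {"tx":0,"ty":-0.048,"tz":0.092,"rx":0,"ry":0,"rz":0,"hand":-1}

```text
time_s: 14.22
tool_pos: [476.1, 71.0, 40.0]
eef_rot: [0.023, 1.0, 0.002, 0.003]
force: [-1.1, 9.0, 12.7]
opening: 0.6
```

Emit:
arm_command:
  motion:
    - {"tx":0,"ty":-0.002,"tz":0,"rx":0,"ry":0,"rz":0,"hand":-1}
    - {"tx":0,"ty":-0.004,"tz":0,"rx":0,"ry":0,"rz":0,"hand":-1}
    - {"tx":0,"ty":-0.004,"tz":0,"rx":0,"ry":0,"rz":0,"hand":-1}

```text
time_s: 14.6
tool_pos: [476.1, 68.7, 41.2]
eef_rot: [0.023, 1.0, 0.003, 0.003]
force: [-4.1, 16.4, 22.2]
opening: 0.5
```

Emit:
arm_command:
  motion:
    - {"tx":0,"ty":0.01,"tz":0,"rx":0,"ry":0,"rz":0,"hand":-1}
    - {"tx":0,"ty":0.03,"tz":-0.02,"rx":0,"ry":0,"rz":0,"hand":-1}
    - {"tx":0,"ty":0.05,"tz":-0.07,"rx":0,"ry":0,"rz":0,"hand":-1}
    - {"tx":0,"ty":0.1,"tz":-0.13,"rx":0,"ry":0,"rz":0,"hand":-1}
    - {"tx":0,"ty":0.1,"tz":-0.13,"rx":0,"ry":0,"rz":0,"hand":-1}

```text
time_s: 15.22
tool_pos: [479.0, 167.3, 170.5]
eef_rot: [0.021, 1.0, 0.0, 0.004]
force: [-0.3, 0.6, 0.2]
opening: 0.5
```

```bash
python3 -c "
from h import *
plan([476.9,-363.6,180],96.9)
d=snap('top','t7.png');cv2.imwrite('pics/t7z.png',cv2.resize(d['pixels'][170:270,220:420],None,fx=4,fy=4,interpolation=2))
e=snap('side','s7.png')
cv2.imwrite('pics/s7z.png',cv2.resize(e['pixels'][130:250,210:370],None,fx=5,fy=5,interpolation=2))"
```

```text
pos [479.  167.3 170.5] yang 87.6 F [-0.3  0.6  0.2] op 0.5 t 15.2 | rot [ 0.     0.007 -0.162]  t [-0.02   -0.5305 -0.0099]
```

View pics/t7z.png

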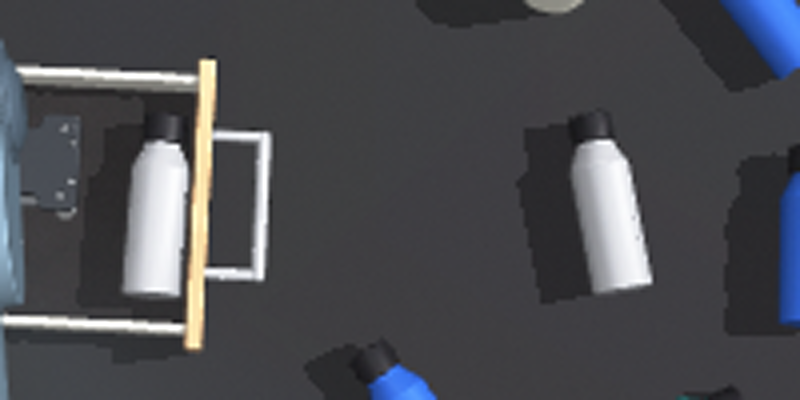

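View pics/s7z.png

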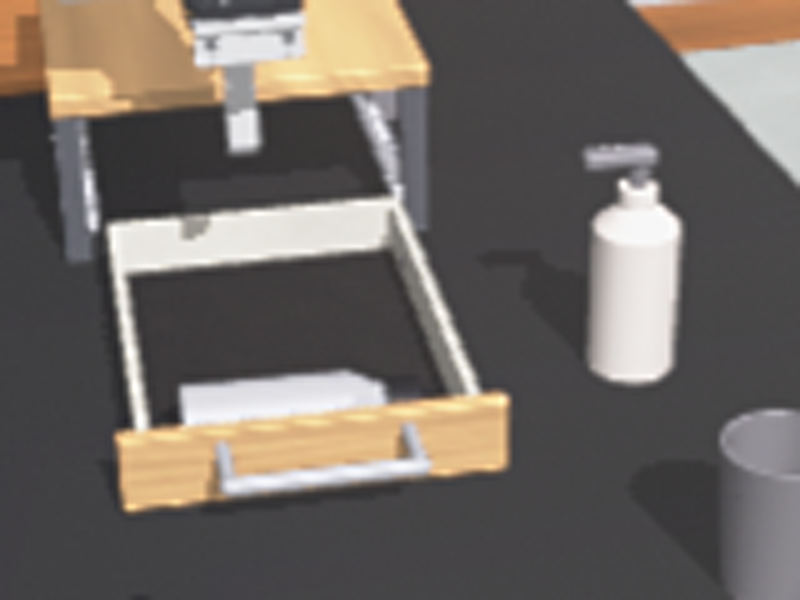

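```bash
cat >> h.py <<'E'
TF=np.array([489.8,1.3]);YA=np.radians(-2.5);UX=np.array([np.cos(YA),np.sin(YA)]);UY=np.array([-np.sin(YA),np.cos(YA)])
def tf(P): q=np.array(P)[:2]-TF; return np.array([q@UX,q@UY]).round(1)
def w(x,y): return (TF+x*UX+y*UY).round(1)
E
python3 -c "
from h import *
d=grab_frame('top')
Z=lambda x,y:(220+(x-1.5)/4,170+(y-1.5)/4)
P=[(163,114),(122,292),(182,297),(153,295),(131,155),(187,158),(208,62),(195,349),(192,349)]
for p in P: print(p,tf(onz(d,*Z(*p),42)),tf(onz(d,*Z(*p),62)))
cv2.imwrite('pics/t8z.png',cv2.resize(d['pixels'][170:270,230:300],None,fx=8,fy=8,interpolation=2)[:590])
"
```

```text
(163, 114) [80.5 31. ] [76.  30.1]
(122, 292) [-76.7  58.1] [-78.9  56.9]
(182, 297) [-78.8   6.7] [-80.9   6.3]
(153, 295) [-78.1  31.6] [-80.3  30.7]
(131, 155) [42.8 56.9] [38.9 55.7]
(187, 158) [42.3  8.2] [38.4  7.7]
(208, 62) [129.   -6.2] [123.9  -6.5]
(195, 349) [-122.5   -6.4] [-124.1   -6.7]
(192, 349) [-122.6   -3.9] [-124.2   -4.2]
```

View pics/t8z.png

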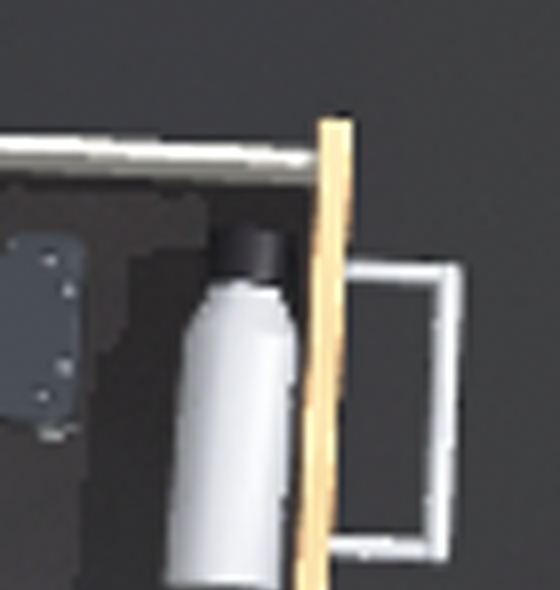

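The flask still sits ~3–6 mm from the panel, because friction on the finger jammed the roll. I'll push again and raise the finger as the flask rolls.

```bash
python3 -c "
from h import *
plan([476,90,24],87.5)
"
```

```text
pos [476.6 165.4 165.8] yang 87.5 F [-0.3 -0.3  0.4] op 0.7 t 15.4 | rot [-0.001 -0.001  0.   ]  t [-0.0027 -0.0753  0.1418]
```

Emit:
arm_command:
  motion:
    - {"tx":-0.002,"ty":-0.03,"tz":0.05,"rx":0,"ry":0,"rz":0,"hand":-1}
    - {"tx":-0.002,"ty":-0.05,"tz":0.1,"rx":0,"ry":0,"rz":0,"hand":-1}
    - {"tx":-0.002,"ty":-0.065,"tz":0.13,"rx":0,"ry":0,"rz":0,"hand":-1}
    - {"tx":-0.002,"ty":-0.075,"tz":0.139,"rx":0,"ry":0,"rz":0,"hand":-1}
    - {"tx":-0.002,"ty":-0.085,"tz":0.142,"rx":0,"ry":0,"rz":0,"hand":-1}
    - {"tx":-0.002,"ty":-0.09,"tz":0.142,"rx":0,"ry":0,"rz":0,"hand":-1}
    - {"tx":-0.002,"ty":-0.094,"tz":0.142,"rx":0,"ry":0,"rz":0,"hand":-1}
    - {"tx":-0.002,"ty":-0.094,"tz":0.142,"rx":0,"ry":0,"rz":0,"hand":-1}

```text
time_s: 16.38
tool_pos: [475.6, 71.5, 25.3]
eef_rot: [0.022, 1.0, -0.0, 0.001]
force: [0.4, 0.2, -0.1]
opening: 0.1
```

Emit:
arm_command:
  motion:
    - {"tx":0,"ty":-0.002,"tz":-0.001,"rx":0,"ry":0,"rz":0,"hand":-1}
    - {"tx":0,"ty":-0.004,"tz":-0.003,"rx":0,"ry":0,"rz":0,"hand":-1}
    - {"tx":0,"ty":-0.006,"tz":-0.006,"rx":0,"ry":0,"rz":0,"hand":-1}
    - {"tx":0,"ty":-0.007,"tz":-0.009,"rx":0,"ry":0,"rz":0,"hand":-1}

```text
time_s: 16.88
tool_pos: [474.4, 67.3, 33.4]
eef_rot: [0.023, 1.0, 0.003, 0.0]
force: [1.6, 14.2, -1.7]
opening: 0.6
```

Emit:
arm_command:
  motion:
    - {"tx":0,"ty":0.012,"tz":0,"rx":0,"ry":0,"rz":0,"hand":-1}
    - {"tx":0,"ty":0.02,"tz":-0.03,"rx":0,"ry":0,"rz":0,"hand":-1}
    - {"tx":0,"ty":0.03,"tz":-0.08,"rx":0,"ry":0,"rz":0,"hand":-1}
    - {"tx":0,"ty":0.03,"tz":-0.13,"rx":0,"ry":0,"rz":0,"hand":-1}
    - {"tx":0,"ty":0.03,"tz":-0.14,"rx":0,"ry":0,"rz":0,"hand":-1}
    - {"tx":0,"ty":0.03,"tz":-0.14,"rx":0,"ry":0,"rz":0,"hand":-1}

```text
time_s: 17.62
tool_pos: [476.0, 94.5, 173.5]
eef_rot: [0.022, 1.0, -0.0, 0.0]
force: [-0.5, -0.6, -0.5]
opening: 0.4
```

```bash
python3 -c "
from h import *
plan([477.5,-363.6,150],96.9)
"
```

```text
pos [476.   94.5 173.5] yang 87.5 F [-0.5 -0.6 -0.5] op 0.4 t 17.6 | rot [-0.     0.001 -0.164]  t [-0.0215 -0.4576  0.0236]
```

Emit:
arm_command:
  motion:
    - {"tx":-0.022,"ty":-0.457,"tz":0.022,"rx":0,"ry":0,"rz":-0.164,"hand":1}
    - {"tx":-0.022,"ty":-0.457,"tz":0.022,"rx":0,"ry":0,"rz":-0.164,"hand":1}
    - {"tx":-0.022,"ty":-0.457,"tz":0.022,"rx":0,"ry":0,"rz":-0.164,"hand":1}
    - {"tx":-0.022,"ty":-0.457,"tz":0.022,"rx":0,"ry":0,"rz":-0.164,"hand":1}
    - {"tx":-0.022,"ty":-0.457,"tz":0.022,"rx":0,"ry":0,"rz":-0.164,"hand":1}
    - {"tx":-0.022,"ty":-0.457,"tz":0.022,"rx":0,"ry":0,"rz":-0.164,"hand":1}
    - {"tx":-0.022,"ty":-0.457,"tz":0.022,"rx":0,"ry":0,"rz":-0.164,"hand":1}
    - {"tx":-0.022,"ty":-0.457,"tz":0.022,"rx":0,"ry":0,"rz":-0.164,"hand":1}
    - {"tx":-0.022,"ty":-0.457,"tz":0.022,"rx":0,"ry":0,"rz":-0.164,"hand":1}
    - {"tx":-0.022,"ty":-0.457,"tz":0.022,"rx":0,"ry":0,"rz":-0.164,"hand":1}

```text
time_s: 18.88
tool_pos: [477.3, -361.4, 149.7]
eef_rot: [-0.06, 0.998, 0.001, -0.001]
force: [0.1, 0.5, 0.3]
opening: 93.5
```

```bash
python3 -c "
from h import *
plan([477.5,-363.6,9],96.9)
d=snap('top','t9.png');cv2.imwrite('pics/t9z.png',cv2.resize(d['pixels'][150:270,120:320],None,fx=4,fy=4,interpolation=2))
"
```

```text
pos [ 477.3 -361.4  149.7] yang 96.9 F [0.1 0.5 0.3] op 93.5 t 18.9 | rot [ 0.003 -0.002  0.   ]  t [-0.0002 -0.0026  0.1407]
```

View pics/t9z.png

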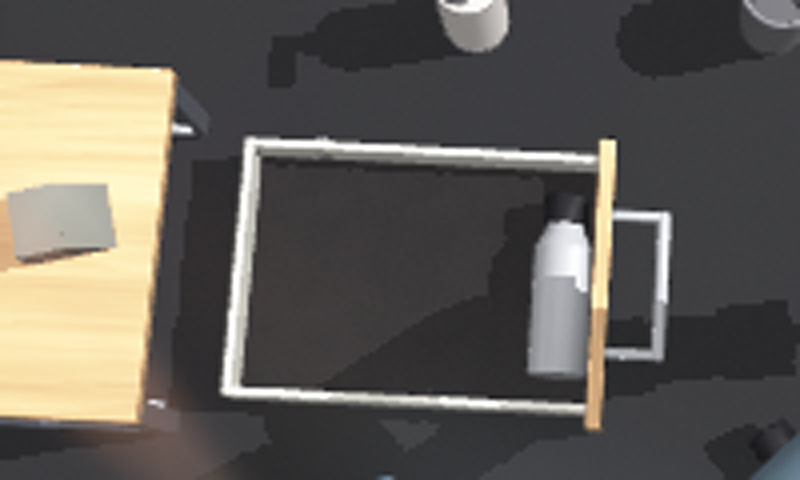

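The flask now lies against the front panel, at ~(558,300) in the zoomed picture. Gripping flask 2 next.

Emit:
arm_command:
  motion:
    - {"tx":0,"ty":-0.001,"tz":0.05,"rx":0,"ry":0,"rz":0,"hand":1}
    - {"tx":0,"ty":-0.001,"tz":0.09,"rx":0,"ry":0,"rz":0,"hand":1}
    - {"tx":0,"ty":-0.001,"tz":0.12,"rx":0,"ry":0,"rz":0,"hand":1}
    - {"tx":0,"ty":-0.001,"tz":0.135,"rx":0,"ry":0,"rz":0,"hand":1}
    - {"tx":0,"ty":-0.001,"tz":0.141,"rx":0,"ry":0,"rz":0,"hand":1}
    - {"tx":0,"ty":-0.001,"tz":0.141,"rx":0,"ry":0,"rz":0,"hand":0.3}
    - {"tx":0,"ty":-0.001,"tz":0.141,"rx":0,"ry":0,"rz":0,"hand":-0.3}
    - {"tx":0,"ty":-0.001,"tz":0.141,"rx":0,"ry":0,"rz":0,"hand":-0.3}
    - {"tx":0,"ty":-0.001,"tz":0.141,"rx":0,"ry":0,"rz":0,"hand":-0.3}
    - {"tx":0,"ty":-0.001,"tz":0.141,"rx":0,"ry":0,"rz":0,"hand":-0.3}

```text
time_s: 20.18
tool_pos: [478.1, -364.0, 10.7]
eef_rot: [-0.06, 0.998, -0.0, 0.0]
force: [-0.7, 0.3, 2.1]
opening: 51.4
```

Emit:
arm_command:
  motion:
    - {"tx":0,"ty":0,"tz":-0.04,"rx":0,"ry":0,"rz":0,"hand":-0.3}
    - {"tx":0,"ty":0,"tz":-0.08,"rx":0,"ry":0,"rz":0,"hand":-0.3}
    - {"tx":0,"ty":0,"tz":-0.12,"rx":0,"ry":0,"rz":0,"hand":-0.3}
    - {"tx":0,"ty":0,"tz":-0.14,"rx":0,"ry":0,"rz":0,"hand":-0.3}
    - {"tx":0,"ty":0,"tz":-0.14,"rx":0,"ry":0,"rz":0,"hand":-0.3}
    - {"tx":0,"ty":0,"tz":-0.14,"rx":0,"ry":0,"rz":0,"hand":-0.3}

```text
time_s: 20.92
tool_pos: [477.1, -363.0, 148.2]
eef_rot: [-0.06, 0.998, 0.001, -0.001]
force: [-0.0, 0.3, -2.9]
opening: 51.3
```

```bash
python3 -c "
from h import *
print(w(-20,100))
plan([*w(-20,100),150],87.5)
e=snap('side','s9.png')
"
```

```text
[474.2 102.1]
pos [ 477.1 -363.   148.2] yang 96.9 F [-0.   0.3 -2.9] op 51.3 t 20.9 | rot [ 0.003 -0.002  0.164]  t [-0.0529  0.4621 -0.0005]
```

View pics/s9.png

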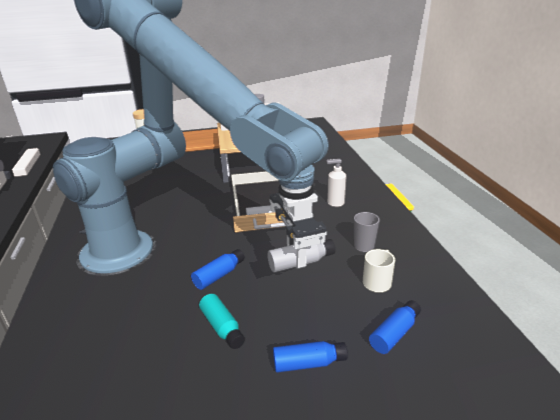

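Emit:
arm_command:
  motion:
    - {"tx":-0.004,"ty":0.03,"tz":0,"rx":0,"ry":0,"rz":0.03,"hand":-0.3}
    - {"tx":-0.009,"ty":0.08,"tz":0,"rx":0,"ry":0,"rz":0.06,"hand":-0.3}
    - {"tx":-0.015,"ty":0.13,"tz":0,"rx":0,"ry":0,"rz":0.09,"hand":-0.3}
    - {"tx":-0.021,"ty":0.18,"tz":0,"rx":0,"ry":0,"rz":0.12,"hand":-0.3}
    - {"tx":-0.027,"ty":0.235,"tz":0,"rx":0,"ry":0,"rz":0.164,"hand":-0.3}
    - {"tx":-0.033,"ty":0.29,"tz":0,"rx":0,"ry":0,"rz":0.164,"hand":-0.3}
    - {"tx":-0.039,"ty":0.345,"tz":0,"rx":0,"ry":0,"rz":0.164,"hand":-0.3}
    - {"tx":-0.045,"ty":0.395,"tz":0,"rx":0,"ry":0,"rz":0.164,"hand":-0.3}
    - {"tx":-0.05,"ty":0.44,"tz":0,"rx":0,"ry":0,"rz":0.164,"hand":-0.3}
    - {"tx":-0.053,"ty":0.462,"tz":0,"rx":0,"ry":0,"rz":0.164,"hand":-0.3}

```text
time_s: 22.22
tool_pos: [473.8, 103.1, 148.7]
eef_rot: [0.021, 1.0, 0.0, -0.002]
force: [0.0, 0.0, -1.7]
opening: 51.0
```

Emit:
arm_command:
  motion:
    - {"tx":0,"ty":0,"tz":0,"rx":0,"ry":0,"rz":0,"hand":-0.3}
    - {"tx":0,"ty":0,"tz":0,"rx":0,"ry":0,"rz":0,"hand":-0.3}

```text
time_s: 22.48
tool_pos: [474.7, 100.4, 149.6]
eef_rot: [0.022, 1.0, -0.0, -0.001]
force: [0.4, 0.3, -2.1]
opening: 51.2
```

```bash
python3 -c "
from h import *
plan([*w(-20,100),27.5],87.5)
"
```

```text
pos [474.7 100.4 149.6] yang 87.5 F [ 0.4  0.3 -2.1] op 51.2 t 22.5 | rot [-0.    -0.002 -0.001]  t [0.0004 0.0017 0.1221]
```

Emit:
arm_command:
  motion:
    - {"tx":0,"ty":0.002,"tz":0.04,"rx":0,"ry":0,"rz":0,"hand":-0.3}
    - {"tx":0,"ty":0.002,"tz":0.075,"rx":0,"ry":0,"rz":0,"hand":-0.3}
    - {"tx":0,"ty":0.002,"tz":0.1,"rx":0,"ry":0,"rz":0,"hand":-0.3}
    - {"tx":0,"ty":0.002,"tz":0.115,"rx":0,"ry":0,"rz":0,"hand":-0.3}
    - {"tx":0,"ty":0.002,"tz":0.122,"rx":0,"ry":0,"rz":0,"hand":-0.3}
    - {"tx":0,"ty":0.002,"tz":0.123,"rx":0,"ry":0,"rz":0,"hand":-0.3}
    - {"tx":0,"ty":0.002,"tz":0.123,"rx":0,"ry":0,"rz":0,"hand":-0.3}

```text
time_s: 23.35
tool_pos: [476.1, 103.0, 28.3]
eef_rot: [0.022, 1.0, -0.0, 0.001]
force: [0.3, 0.5, -1.4]
opening: 51.5
```

```bash
python3 -c "
from h import *
plan([*w(-20,100),27.5],87.5)
d=snap('top','t10.png');cv2.imwrite('pics/t10z.png',cv2.resize(d['pixels'][150:270,120:320],None,fx=4,fy=4,interpolation=2))
e=snap('side','s10.png')
cv2.imwrite('pics/s10z.png',cv2.resize(e['pixels'][130:250,210:370],None,fx=5,fy=5,interpolation=2))"
```

```text
pos [476.1 103.   28.3] yang 87.5 F [ 0.3  0.5 -1.4] op 51.5 t 23.4 | rot [ 0.     0.002 -0.   ]  t [ 0.0019 -0.0009  0.0008]
```

View pics/s10z.png

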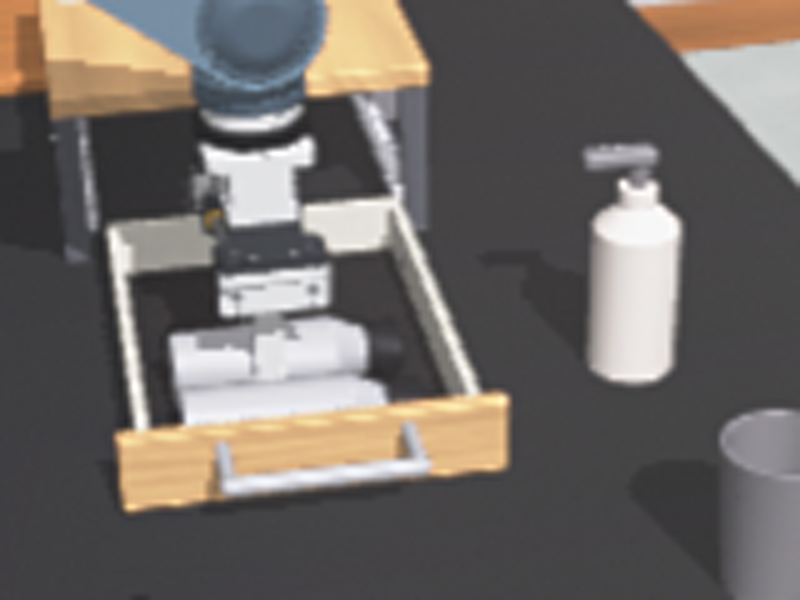

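Emit:
arm_command:
  motion:
    - {"tx":0,"ty":0,"tz":0.001,"rx":0,"ry":0,"rz":0,"hand":-0.3}
    - {"tx":0,"ty":0,"tz":0.001,"rx":0,"ry":0,"rz":0,"hand":0.2}
    - {"tx":0,"ty":0,"tz":0.001,"rx":0,"ry":0,"rz":0,"hand":0.25}
    - {"tx":0,"ty":0,"tz":0.001,"rx":0,"ry":0,"rz":0,"hand":0.25}
    - {"tx":0,"ty":0,"tz":-0.02,"rx":0,"ry":0,"rz":0,"hand":0.25}
    - {"tx":0,"ty":0,"tz":-0.05,"rx":0,"ry":0,"rz":0,"hand":0.25}
    - {"tx":0,"ty":0,"tz":-0.09,"rx":0,"ry":0,"rz":0,"hand":0.25}
    - {"tx":0,"ty":0.05,"tz":-0.09,"rx":0,"ry":0,"rz":0,"hand":-1}
    - {"tx":0,"ty":0.06,"tz":-0.09,"rx":0,"ry":0,"rz":0,"hand":-1}
    - {"tx":0,"ty":0.06,"tz":-0.09,"rx":0,"ry":0,"rz":0,"hand":-1}

```text
time_s: 24.7
tool_pos: [477.5, 163.1, 117.0]
eef_rot: [0.021, 1.0, -0.0, -0.0]
force: [0.3, -0.1, -0.3]
opening: 32.5
```

Emit:
arm_command:
  motion:
    - {"tx":0,"ty":0,"tz":0,"rx":0,"ry":0,"rz":0,"hand":-1}
    - {"tx":0,"ty":0,"tz":0,"rx":0,"ry":0,"rz":0,"hand":-1}

```text
time_s: 24.95
tool_pos: [477.8, 162.2, 117.1]
eef_rot: [0.022, 1.0, -0.0, -0.0]
force: [0.3, 0.2, 0.2]
opening: 12.0
```

```bash
python3 -c "
from h import *
plan([476,160,24],87.5)
d=snap('top','t11.png');cv2.imwrite('pics/t11z.png',cv2.resize(d['pixels'][150:270,120:320],None,fx=4,fy=4,interpolation=2))
"
```

```text
pos [477.8 162.2 117.1] yang 87.4 F [0.3 0.2 0.2] op 12.0 t 24.9 | rot [-0.    -0.001 -0.001]  t [ 0.0016 -0.0023  0.0931]
```

View pics/t11z.png

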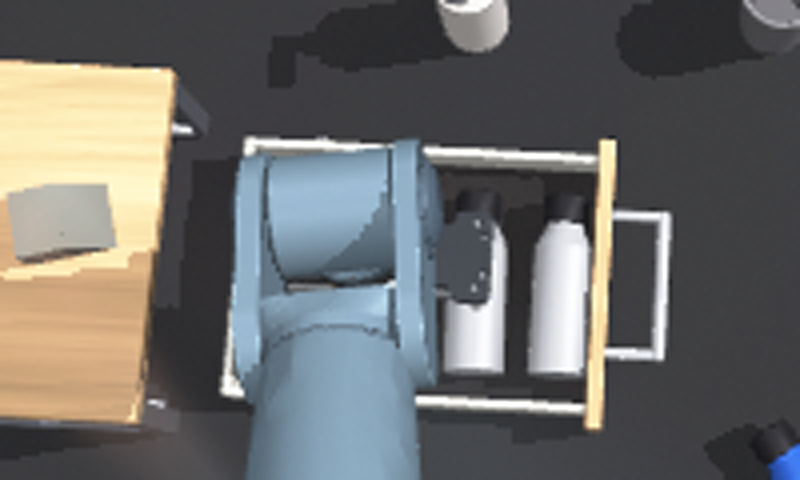

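Emit:
arm_command:
  motion:
    - {"tx":0,"ty":0,"tz":0.04,"rx":0,"ry":0,"rz":0,"hand":-1}
    - {"tx":0,"ty":0,"tz":0.08,"rx":0,"ry":0,"rz":0,"hand":-1}
    - {"tx":0,"ty":0,"tz":0.093,"rx":0,"ry":0,"rz":0,"hand":-1}
    - {"tx":0,"ty":-0.01,"tz":0.093,"rx":0,"ry":0,"rz":0,"hand":-1}
    - {"tx":0,"ty":-0.018,"tz":0.093,"rx":0,"ry":0,"rz":0,"hand":-1}
    - {"tx":0,"ty":-0.022,"tz":0.091,"rx":0,"ry":0,"rz":0,"hand":-1}
    - {"tx":0,"ty":-0.025,"tz":0.088,"rx":0,"ry":0,"rz":0,"hand":-1}
    - {"tx":0,"ty":-0.028,"tz":0.085,"rx":0,"ry":0,"rz":0,"hand":-1}
    - {"tx":0,"ty":-0.031,"tz":0.082,"rx":0,"ry":0,"rz":0,"hand":-1}
    - {"tx":0,"ty":-0.025,"tz":0.082,"rx":0,"ry":0,"rz":0,"hand":-1}

```text
time_s: 26.25
tool_pos: [477.1, 137.9, 35.8]
eef_rot: [0.022, 1.0, 0.0, 0.0]
force: [0.6, 0.0, 0.3]
opening: 0.7
```

Emit:
arm_command:
  motion:
    - {"tx":0,"ty":0,"tz":0.011,"rx":0,"ry":0,"rz":0,"hand":-1}
    - {"tx":0,"ty":0,"tz":0.011,"rx":0,"ry":0,"rz":0,"hand":-1}
    - {"tx":0,"ty":-0.006,"tz":0.011,"rx":0,"ry":0,"rz":0,"hand":-1}
    - {"tx":0,"ty":-0.009,"tz":0.008,"rx":0,"ry":0,"rz":0,"hand":-1}
    - {"tx":0,"ty":-0.012,"tz":0.005,"rx":0,"ry":0,"rz":0,"hand":-1}
    - {"tx":0,"ty":-0.015,"tz":0.002,"rx":0,"ry":0,"rz":0,"hand":-1}

```text
time_s: 27.0
tool_pos: [476.4, 122.7, 33.9]
eef_rot: [0.022, 1.0, 0.0, 0.0]
force: [0.5, -0.9, 0.6]
opening: 0.3
```

Emit:
arm_command:
  motion:
    - {"tx":0,"ty":-0.002,"tz":-0.002,"rx":0,"ry":0,"rz":0,"hand":-1}
    - {"tx":0,"ty":-0.004,"tz":-0.004,"rx":0,"ry":0,"rz":0,"hand":-1}
    - {"tx":0,"ty":-0.006,"tz":-0.006,"rx":0,"ry":0,"rz":0,"hand":-1}

```text
time_s: 27.38
tool_pos: [476.2, 118.3, 39.7]
eef_rot: [0.023, 1.0, 0.002, 0.0]
force: [1.3, 10.4, 0.1]
opening: 0.3
```

Emit:
arm_command:
  motion:
    - {"tx":0,"ty":0.012,"tz":0,"rx":0,"ry":0,"rz":0,"hand":-1}
    - {"tx":0,"ty":0.02,"tz":-0.03,"rx":0,"ry":0,"rz":0,"hand":-1}
    - {"tx":0.05,"ty":0.03,"tz":-0.08,"rx":0,"ry":0,"rz":0,"hand":-1}
    - {"tx":0.1,"ty":0,"tz":-0.13,"rx":0,"ry":0,"rz":0,"hand":-1}
    - {"tx":0.1,"ty":-0.06,"tz":-0.17,"rx":0,"ry":0,"rz":0,"hand":-1}
    - {"tx":0.1,"ty":-0.12,"tz":-0.2,"rx":0,"ry":0,"rz":0,"hand":-1}
    - {"tx":0.1,"ty":-0.18,"tz":-0.2,"rx":0,"ry":0,"rz":0,"hand":0.6}
    - {"tx":0.1,"ty":-0.22,"tz":-0.2,"rx":0,"ry":0,"rz":0,"hand":0.6}
    - {"tx":0.1,"ty":-0.22,"tz":-0.2,"rx":0,"ry":0,"rz":0,"hand":0.6}

```text
time_s: 28.5
tool_pos: [365.9, -101.7, 239.9]
eef_rot: [0.026, 1.0, -0.001, -0.0]
force: [0.7, 1.3, 0.8]
opening: 27.0
```

```bash
python3 -c "
from h import *
plan([476,160,250],87.5)
d=snap('top','t12.png');cv2.imwrite('pics/t12z.png',cv2.resize(d['pixels'][150:270,120:320],None,fx=4,fy=4,interpolation=2))
cv2.imwrite('pics/w12.png',cv2.resize(d['pixels'][180:230,90:170],None,fx=10,fy=10,interpolation=2))
e=snap('side','s12.png')
cv2.imwrite('pics/s12z.png',cv2.resize(e['pixels'][100:220,200:320],None,fx=5,fy=5,interpolation=2))"
```

```text
pos [ 365.9 -101.7  239.9] yang 87.0 F [0.7 1.3 0.8] op 27.0 t 28.5 | rot [-0.001 -0.    -0.008]  t [-0.0964  0.2671 -0.0104]
```

View pics/t12z.png

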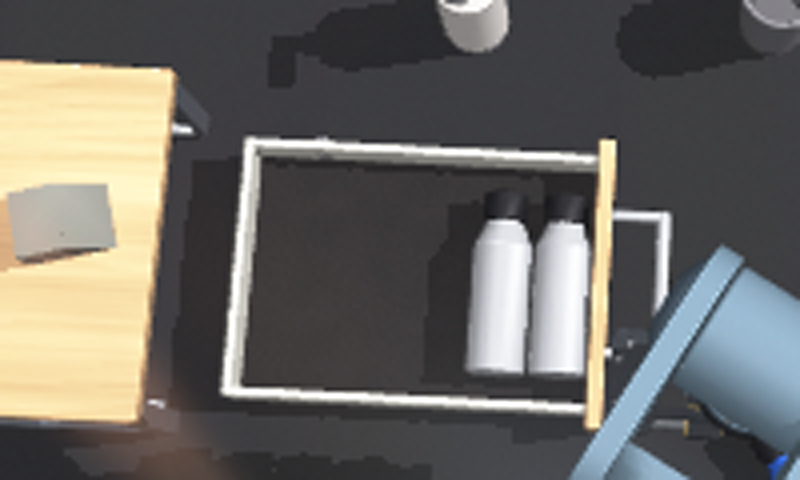

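View pics/w12.png

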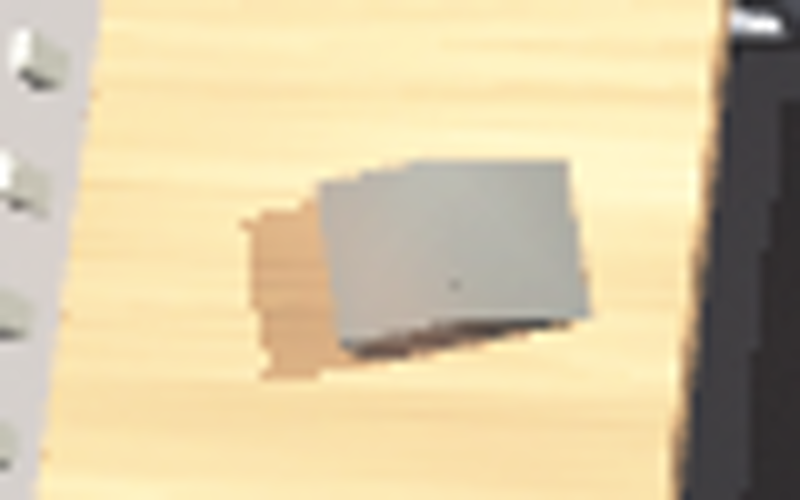

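View pics/s12z.png

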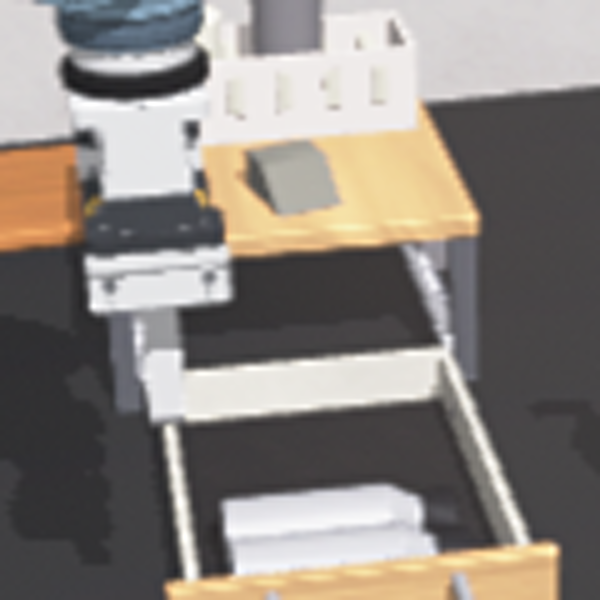

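```bash
python3 -c "
from h import *
d=grab_frame('top'); e=grab_frame('side')
Z=lambda x,y:(90+(x-4.5)/10,180+(y-4.5)/10)
b=[onz(d,*Z(*p),175) for p in((318,185),(342,345))]; n=[onz(d,*Z(*p),143) for p in((568,160),(592,316))]
B=sum(b)/2;N=sum(n)/2
print(b,n)
print('len',np.linalg.norm((N-B)[:2]),np.linalg.norm(b[0]-b[1]),np.linalg.norm(n[0]-n[1]))
v=(N-B)[:2]; v/=np.linalg.norm(v)
print('dir',v,np.degrees(np.arctan2(v[1],v[0])), 'origin',(N+B)[:2]/2, 'edge ang', [np.degrees(np.arctan2(*(q[0]-q[1])[[1,0]])) for q in(b,n)])
S=lambda x,y:(200+(x-2)/5,100+(y-2)/5)
print('side nose',onz(e,*S(342,205),143),onz(e,*S(280,214),143),'back top',onz(e,*S(247,152),175),onz(e,*S(312,140),175))
for n_,p in [('f1',(562,370)),('f2',(496,370)),('f2cap',(507,193)),('f1cap',(567,195))]:
  print(n_,tf(onz(d,120+(p[0]-1.5)/4,150+(p[1]-1.5)/4,42)))
"
```

```text
[array([541.63546518, 460.4146201 , 175.        ]), array([490.58541336, 449.33754685, 175.        ])] [array([557.1293451, 393.0455941, 143.       ]), array([505.90114972, 382.33643202, 143.        ])]
len 68.92852675400067 52.23800667996082 52.33559166303772
dir [ 0.22348959 -0.97470632] -77.08592352980351 origin [523.81284334 421.28354827] edge ang [np.float64(12.242519001315346), np.float64(11.807538433601652)]
side nose [555.37582547 396.36291828 143.        ] [505.65681636 391.5452688  143.        ] back top [490.27689999 446.18784546 175.        ] [544.26881936 458.05353557 175.        ]
f1 [-73.5  24.1]
f2 [-75.9  80.4]
f2cap [79.2 79.8]
f1cap [79.7 27.4]
```

```bash
python3 -c "
from h import *
plan([521.1,434.7,240],12.6)"
```

```text
pos [366.4 -97.  239. ] yang 87.6 F [0.8 0.4 0.4] op 42.8 t 28.7 | rot [-0.000e+00 -1.000e-03  1.309e+00]  t [-0.1325  0.5377 -0.0008]
```

Emit:
arm_command:
  motion:
    - {"tx":-0.132,"ty":0.538,"tz":0,"rx":0,"ry":0,"rz":1.309,"hand":0.9}
    - {"tx":-0.132,"ty":0.538,"tz":0,"rx":0,"ry":0,"rz":1.309,"hand":0.9}
    - {"tx":-0.132,"ty":0.538,"tz":0,"rx":0,"ry":0,"rz":1.309,"hand":0.9}
    - {"tx":-0.132,"ty":0.538,"tz":0,"rx":0,"ry":0,"rz":1.309,"hand":0.9}
    - {"tx":-0.132,"ty":0.538,"tz":0,"rx":0,"ry":0,"rz":1.309,"hand":0.9}
    - {"tx":-0.132,"ty":0.538,"tz":0,"rx":0,"ry":0,"rz":1.309,"hand":0.9}
    - {"tx":-0.132,"ty":0.538,"tz":0,"rx":0,"ry":0,"rz":1.309,"hand":0.9}
    - {"tx":-0.132,"ty":0.538,"tz":0,"rx":0,"ry":0,"rz":1.309,"hand":0.9}
    - {"tx":-0.132,"ty":0.538,"tz":0,"rx":0,"ry":0,"rz":1.309,"hand":0.9}
    - {"tx":-0.132,"ty":0.538,"tz":0,"rx":0,"ry":0,"rz":1.309,"hand":0.9}

```text
time_s: 29.95
tool_pos: [517.8, 431.2, 239.0]
eef_rot: [0.624, 0.781, -0.0, -0.0]
force: [1.6, -0.0, -0.2]
opening: 88.9
```

```bash
python3 -c "
from h import *
plan([521.1,434.7,147],12.6)
e=snap('side','s13.png')
cv2.imwrite('pics/s13z.png',cv2.resize(e['pixels'][70:190,180:340],None,fx=5,fy=5,interpolation=2))"
```

```text
pos [517.8 431.2 239. ] yang 12.7 F [ 1.6 -0.  -0.2] op 88.9 t 29.9 | rot [-0.001  0.     0.002]  t [0.0027 0.004  0.092 ]
```

View pics/s13z.png

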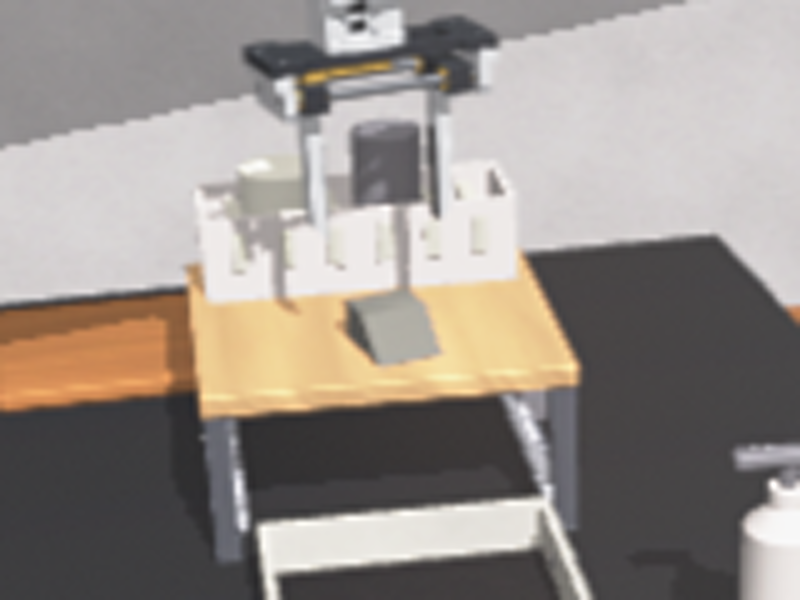

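Emit:
arm_command:
  motion:
    - {"tx":0.003,"ty":0.004,"tz":0.03,"rx":0,"ry":0,"rz":0,"hand":0.9}
    - {"tx":0.003,"ty":0.004,"tz":0.06,"rx":0,"ry":0,"rz":0,"hand":0.9}
    - {"tx":0.003,"ty":0.004,"tz":0.08,"rx":0,"ry":0,"rz":0,"hand":0.9}
    - {"tx":0.003,"ty":0.004,"tz":0.091,"rx":0,"ry":0,"rz":0,"hand":0.9}
    - {"tx":0.003,"ty":0.004,"tz":0.091,"rx":0,"ry":0,"rz":0,"hand":0.9}
    - {"tx":0.003,"ty":0.004,"tz":0.091,"rx":0,"ry":0,"rz":0,"hand":0.3}
    - {"tx":0.003,"ty":0.004,"tz":0.091,"rx":0,"ry":0,"rz":0,"hand":-0.3}
    - {"tx":0.003,"ty":0.004,"tz":0.091,"rx":0,"ry":0,"rz":0,"hand":-0.3}
    - {"tx":0.003,"ty":0.004,"tz":0.091,"rx":0,"ry":0,"rz":0,"hand":-0.3}
    - {"tx":0.003,"ty":0.004,"tz":0.091,"rx":0,"ry":0,"rz":0,"hand":-0.3}

```text
time_s: 31.25
tool_pos: [523.1, 430.4, 148.8]
eef_rot: [0.626, 0.78, -0.0, -0.0]
force: [-1.6, -1.1, 3.0]
opening: 53.9
```

Emit:
arm_command:
  motion:
    - {"tx":0,"ty":0,"tz":0,"rx":0,"ry":0,"rz":0,"hand":-0.3}
    - {"tx":0,"ty":0,"tz":0,"rx":0,"ry":0,"rz":0,"hand":-0.3}

```text
time_s: 31.5
tool_pos: [523.2, 430.4, 148.9]
eef_rot: [0.626, 0.78, -0.0, -0.0]
force: [-3.0, -1.4, 3.7]
opening: 53.5
```

```bash
python3 -c "
from h import *
plan([521.1,434.7,147],12.6)
e=snap('side','s14.png')
cv2.imwrite('pics/s14z.png',cv2.resize(e['pixels'][70:190,180:340],None,fx=5,fy=5,interpolation=2))"
```

```text
pos [523.2 430.4 148.9] yang 12.5 F [-3.  -1.4  3.7] op 53.5 t 31.5 | rot [-0.     0.    -0.002]  t [ 0.0046 -0.0011  0.0019]
```

View pics/s14z.png

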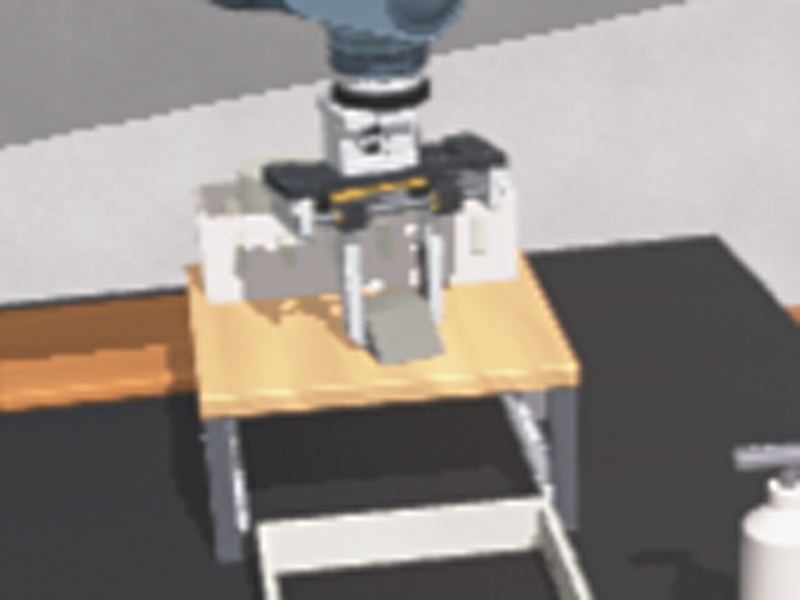

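Emit:
arm_command:
  motion:
    - {"tx":0,"ty":0,"tz":-0.02,"rx":0,"ry":0,"rz":0,"hand":-0.3}
    - {"tx":0,"ty":0,"tz":-0.05,"rx":0,"ry":0,"rz":0,"hand":-0.3}
    - {"tx":0,"ty":0,"tz":-0.08,"rx":0,"ry":0,"rz":0,"hand":-0.3}
    - {"tx":0,"ty":0,"tz":-0.08,"rx":0,"ry":0,"rz":0,"hand":-0.3}
    - {"tx":0,"ty":0,"tz":-0.08,"rx":0,"ry":0,"rz":0,"hand":-0.3}

```text
time_s: 32.17
tool_pos: [522.9, 430.1, 227.3]
eef_rot: [0.626, 0.78, -0.001, -0.0]
force: [-0.2, -0.6, -2.0]
opening: 53.8
```

```bash
python3 -c "
from h import *
plan([*w(-20,138.4),220],-2.5)"
```

```text
pos [522.9 430.1 227.3] yang 12.5 F [-0.2 -0.6 -2. ] op 53.8 t 32.2 | rot [-0.001  0.001  0.262]  t [-0.2727 -0.1085  0.0076]
```

Emit:
arm_command:
  motion:
    - {"tx":-0.028,"ty":-0.011,"tz":0,"rx":0,"ry":0,"rz":0.05,"hand":-0.3}
    - {"tx":-0.068,"ty":-0.027,"tz":0,"rx":0,"ry":0,"rz":0.1,"hand":-0.3}
    - {"tx":-0.11,"ty":-0.044,"tz":0,"rx":0,"ry":0,"rz":0.15,"hand":-0.3}
    - {"tx":-0.15,"ty":-0.06,"tz":0,"rx":0,"ry":0,"rz":0.2,"hand":-0.3}
    - {"tx":-0.19,"ty":-0.076,"tz":0,"rx":0,"ry":0,"rz":0.24,"hand":-0.3}
    - {"tx":-0.23,"ty":-0.092,"tz":0,"rx":0,"ry":0,"rz":0.262,"hand":-0.3}
    - {"tx":-0.26,"ty":-0.103,"tz":0,"rx":0,"ry":0,"rz":0.262,"hand":-0.3}
    - {"tx":-0.272,"ty":-0.108,"tz":0,"rx":0,"ry":0,"rz":0.262,"hand":-0.3}
    - {"tx":-0.272,"ty":-0.108,"tz":0,"rx":0,"ry":0,"rz":0.262,"hand":-0.3}
    - {"tx":-0.272,"ty":-0.108,"tz":0,"rx":0,"ry":0,"rz":0.262,"hand":-0.3}

```text
time_s: 33.42
tool_pos: [476.6, 142.3, 228.1]
eef_rot: [0.722, 0.692, -0.0, -0.0]
force: [-0.3, -0.1, -1.4]
opening: 53.7
```

```bash
python3 -c "
from h import *
plan([*w(-20,138.4),23],-2.5)"
```

```text
pos [476.6 142.3 228.1] yang -2.5 F [-0.3 -0.1 -1.4] op 53.7 t 33.4 | rot [-0.001 -0.     0.001]  t [-0.002  -0.0005  0.2051]
```

Emit:
arm_command:
  motion:
    - {"tx":0,"ty":0,"tz":0.04,"rx":0,"ry":0,"rz":0,"hand":-0.3}
    - {"tx":0,"ty":0,"tz":0.08,"rx":0,"ry":0,"rz":0,"hand":-0.3}
    - {"tx":0,"ty":0,"tz":0.12,"rx":0,"ry":0,"rz":0,"hand":-0.3}
    - {"tx":0,"ty":0,"tz":0.16,"rx":0,"ry":0,"rz":0,"hand":-0.3}
    - {"tx":0,"ty":0,"tz":0.18,"rx":0,"ry":0,"rz":0,"hand":-0.3}
    - {"tx":0,"ty":0,"tz":0.192,"rx":0,"ry":0,"rz":0,"hand":-0.3}
    - {"tx":0,"ty":0,"tz":0.198,"rx":0,"ry":0,"rz":0,"hand":-0.3}
    - {"tx":0,"ty":0,"tz":0.203,"rx":0,"ry":0,"rz":0,"hand":-0.3}
    - {"tx":0,"ty":0,"tz":0.203,"rx":0,"ry":0,"rz":0,"hand":-0.3}

```text
time_s: 34.55
tool_pos: [477.0, 143.6, 28.8]
eef_rot: [0.722, 0.692, -0.001, -0.002]
force: [-13.0, 1.9, 28.4]
opening: 53.7
```

```bash
python3 -c "
from h import *
plan([*w(-20,132.4),22],-2.5)
d=snap('top','t15.png');cv2.imwrite('pics/t15z.png',cv2.resize(d['pixels'][150:270,120:320],None,fx=4,fy=4,interpolation=2))
e=snap('side','s15.png')
cv2.imwrite('pics/s15z.png',cv2.resize(e['pixels'][130:250,210:370],None,fx=5,fy=5,interpolation=2))"
```

```text
pos [477.  143.6  28.8] yang -2.4 F [-13.    1.9  28.4] op 53.7 t 34.5 | rot [-0.003 -0.001  0.001]  t [-0.0092 -0.001   0.0068]
```

View pics/s15z.png

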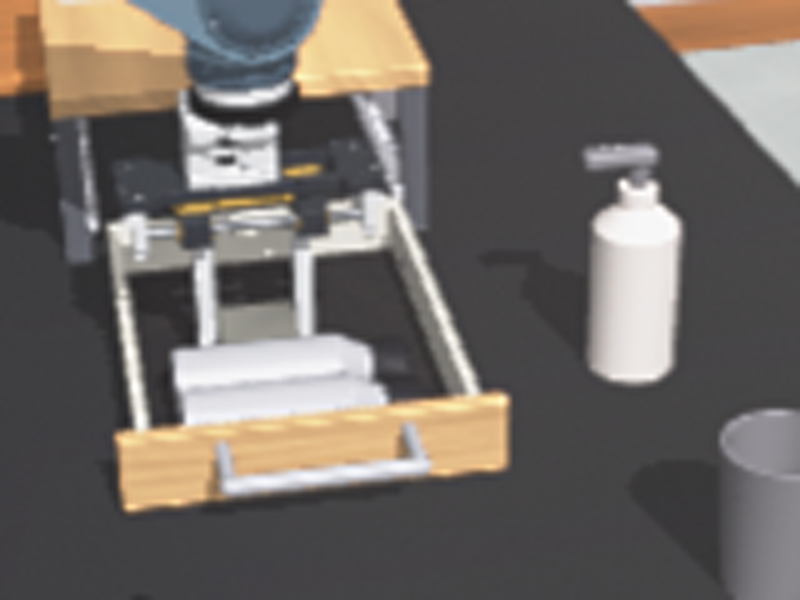

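View pics/t15z.png

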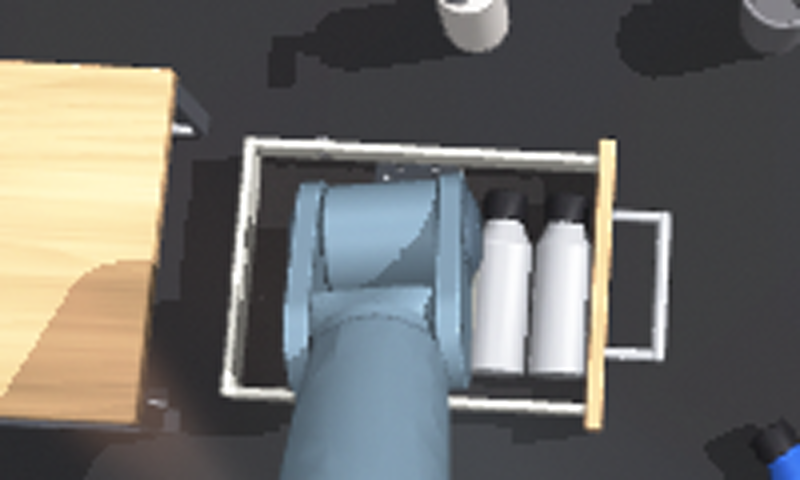

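Emit:
arm_command:
  motion:
    - {"tx":0,"ty":0,"tz":-0.004,"rx":0,"ry":0,"rz":0,"hand":-0.3}
    - {"tx":0,"ty":0,"tz":-0.004,"rx":0,"ry":0,"rz":0,"hand":-0.3}

```text
time_s: 34.9
tool_pos: [477.0, 142.3, 29.7]
eef_rot: [0.722, 0.692, 0.0, 0.0]
force: [0.5, -0.1, 1.0]
opening: 53.8
```

```bash
python3 -c "
from h import *
plan([*w(-20,132.4),22],-2.5)
e=snap('side','s16.png')
cv2.imwrite('pics/s16z.png',cv2.resize(e['pixels'][165:215,240:300],None,fx=12,fy=12,interpolation=2))"
```

```text
pos [477.  142.3  29.7] yang -2.4 F [ 0.5 -0.1  1. ] op 53.8 t 34.9 | rot [ 0.001 -0.     0.001]  t [-0.0079 -0.0011  0.0077]
```

View pics/s16z.png

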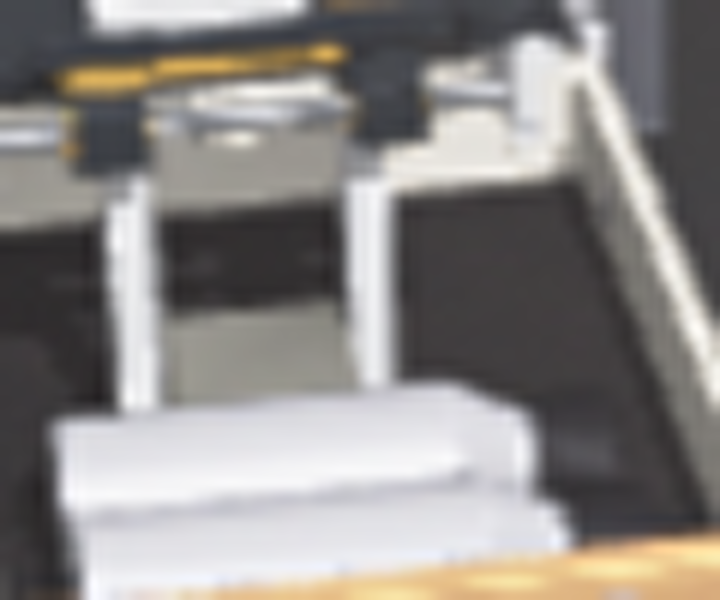

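Emit:
arm_command:
  motion:
    - {"tx":0,"ty":0,"tz":0,"rx":0,"ry":0,"rz":0,"hand":0.25}
    - {"tx":0,"ty":0,"tz":0,"rx":0,"ry":0,"rz":0,"hand":0.25}
    - {"tx":0,"ty":0,"tz":0,"rx":0,"ry":0,"rz":0,"hand":0.25}

```text
time_s: 35.33
tool_pos: [476.5, 141.4, 29.3]
eef_rot: [0.723, 0.691, -0.0, -0.0]
force: [-0.8, -0.2, -0.8]
opening: 58.6
```

```bash
python3 -c "
from h import *
plan([*w(-20,132.4),22],-2.5)
e=snap('side','s17.png')
cv2.imwrite('pics/s17z.png',cv2.resize(e['pixels'][165:215,240:300],None,fx=12,fy=12,interpolation=2))
for y in (124,128,132,136):
  print(y,[(12*(proj(e,[*w(-20,y+dy),z])[0]-[240,165])).round() for dy,z in((35,48),(-3,48))])
"
```

```text
pos [476.5 141.4  29.3] yang -2.5 F [-0.8 -0.2 -0.8] op 58.6 t 35.3 | rot [-0.  0. -0.]  t [-0.007  -0.0006  0.0073]
124 [array([237., 336.]), array([254., 399.])]
128 [array([235., 329.]), array([252., 392.])]
132 [array([234., 323.]), array([250., 386.])]
136 [array([232., 317.]), array([249., 379.])]
```

View pics/s17z.png

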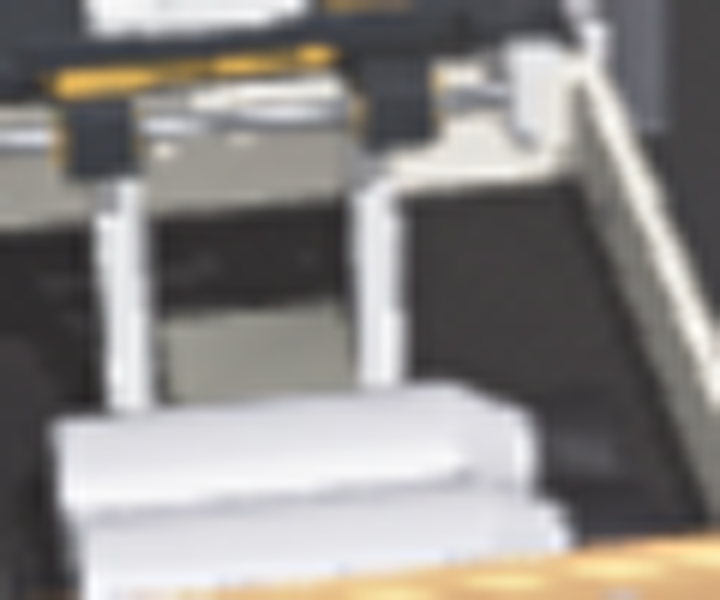

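Emit:
arm_command:
  motion:
    - {"tx":0,"ty":0,"tz":0.003,"rx":0,"ry":0,"rz":0,"hand":0.3}
    - {"tx":0,"ty":0,"tz":0.006,"rx":0,"ry":0,"rz":0,"hand":0.3}
    - {"tx":0,"ty":0,"tz":0.007,"rx":0,"ry":0,"rz":0,"hand":0.3}
    - {"tx":0,"ty":0,"tz":0.007,"rx":0,"ry":0,"rz":0,"hand":0.3}

```text
time_s: 35.88
tool_pos: [476.5, 141.5, 22.3]
eef_rot: [0.723, 0.691, -0.0, -0.0]
force: [-0.5, -1.0, -0.6]
opening: 61.0
```

Emit:
arm_command:
  motion:
    - {"tx":0,"ty":0,"tz":0,"rx":0,"ry":0,"rz":0,"hand":-0.3}
    - {"tx":0,"ty":0,"tz":0,"rx":0,"ry":0,"rz":0,"hand":-0.3}
    - {"tx":0,"ty":0,"tz":0,"rx":0,"ry":0,"rz":0,"hand":-0.3}
    - {"tx":-0.001,"ty":0,"tz":0,"rx":0,"ry":0,"rz":0,"hand":-0.3}
    - {"tx":-0.002,"ty":0,"tz":0,"rx":0,"ry":0,"rz":0,"hand":-0.3}
    - {"tx":-0.003,"ty":0,"tz":0,"rx":0,"ry":0,"rz":0,"hand":-0.3}
    - {"tx":-0.004,"ty":0,"tz":0,"rx":0,"ry":0,"rz":0,"hand":-0.3}
    - {"tx":-0.004,"ty":0,"tz":0,"rx":0,"ry":0,"rz":0,"hand":-0.3}

```text
time_s: 36.88
tool_pos: [476.8, 139.8, 23.2]
eef_rot: [0.723, 0.691, 0.002, -0.001]
force: [-0.6, 12.7, 4.2]
opening: 54.1
```

Emit:
arm_command:
  motion:
    - {"tx":-0.001,"ty":0,"tz":0,"rx":0,"ry":0,"rz":0,"hand":-0.3}
    - {"tx":-0.002,"ty":0,"tz":0,"rx":0,"ry":0,"rz":0,"hand":-0.3}
    - {"tx":-0.002,"ty":0,"tz":0,"rx":0,"ry":0,"rz":0,"hand":-0.3}

```text
time_s: 37.25
tool_pos: [477.1, 138.6, 23.5]
eef_rot: [0.723, 0.691, 0.003, -0.002]
force: [-0.4, 15.9, 5.2]
opening: 54.0
```

Emit:
arm_command:
  motion:
    - {"tx":0.002,"ty":0,"tz":0,"rx":0,"ry":0,"rz":0,"hand":-0.3}
    - {"tx":0.002,"ty":0,"tz":0,"rx":0,"ry":0,"rz":0,"hand":0.3}
    - {"tx":0.002,"ty":0,"tz":0,"rx":0,"ry":0,"rz":0,"hand":0.3}
    - {"tx":0.002,"ty":0,"tz":0,"rx":0,"ry":0,"rz":0,"hand":0.3}
    - {"tx":0.002,"ty":0,"tz":-0.03,"rx":0,"ry":0,"rz":0,"hand":0.3}
    - {"tx":0.002,"ty":0,"tz":-0.08,"rx":0,"ry":0,"rz":0,"hand":0.3}
    - {"tx":0.002,"ty":0,"tz":-0.13,"rx":0,"ry":0,"rz":0,"hand":0.3}
    - {"tx":0.002,"ty":0,"tz":-0.18,"rx":0,"ry":0,"rz":0,"hand":0.3}
    - {"tx":0.002,"ty":0,"tz":-0.2,"rx":0,"ry":0,"rz":0,"hand":0.3}

```text
time_s: 38.38
tool_pos: [477.9, 137.4, 226.1]
eef_rot: [0.723, 0.691, 0.002, 0.002]
force: [0.3, 0.1, -1.3]
opening: 61.2
```

Emit:
arm_command:
  motion:
    - {"tx":-0.06,"ty":-0.02,"tz":0,"rx":0,"ry":0,"rz":0,"hand":0.3}
    - {"tx":-0.12,"ty":-0.04,"tz":0,"rx":0,"ry":0,"rz":0,"hand":0.3}
    - {"tx":-0.18,"ty":-0.06,"tz":0,"rx":0,"ry":0,"rz":0,"hand":0.3}
    - {"tx":-0.24,"ty":-0.08,"tz":0,"rx":0,"ry":0,"rz":0,"hand":0.3}
    - {"tx":-0.28,"ty":-0.09,"tz":0,"rx":0,"ry":0,"rz":0,"hand":0.3}
    - {"tx":-0.28,"ty":-0.09,"tz":0,"rx":0,"ry":0,"rz":0,"hand":0.3}

```text
time_s: 39.12
tool_pos: [373.3, -140.5, 222.4]
eef_rot: [0.725, 0.689, -0.0, 0.0]
force: [0.0, 0.3, -0.6]
opening: 61.0
```

```bash
python3 -c "
from h import *
plan([*w(-20,132.4),22],-2.5)
d=snap('top','t18.png');cv2.imwrite('pics/t18z.png',cv2.resize(d['pixels'][180:255,175:275],None,fx=8,fy=8,interpolation=2))
e=snap('side','s18.png')
cv2.imwrite('pics/s18z.png',cv2.resize(e['pixels'][160:230,230:310],None,fx=8,fy=8,interpolation=2))"
```

```text
pos [ 373.3 -140.5  222.4] yang -2.9 F [ 0.   0.3 -0.6] op 61.0 t 39.1 | rot [-0.     0.    -0.006]  t [0.2797 0.0885 0.2003]
```

View pics/t18z.png

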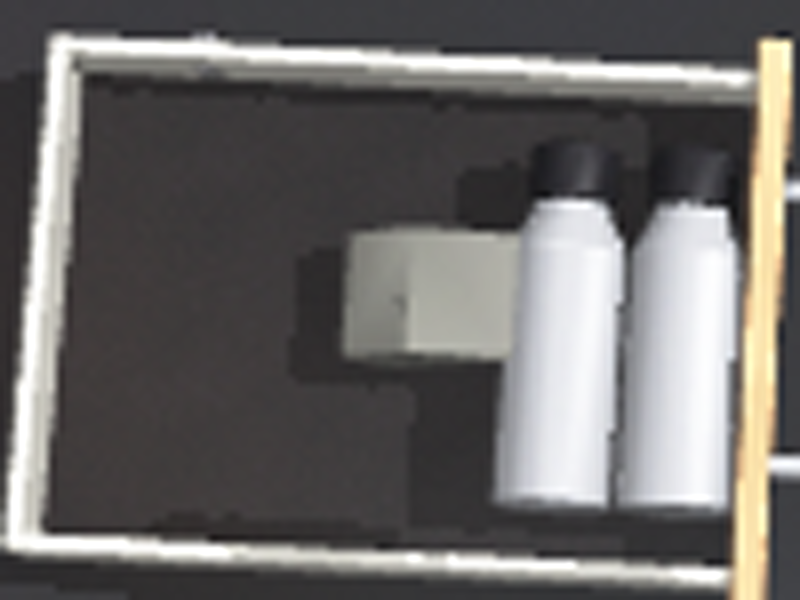

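View pics/s18z.png

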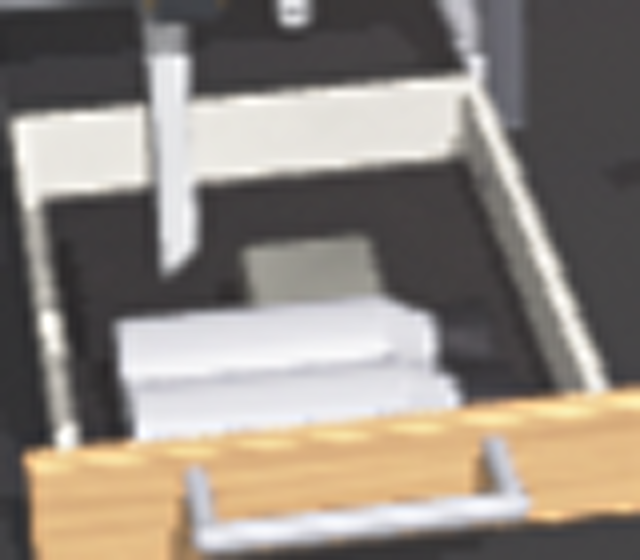

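```bash
python3 -c "
from h import *
d=grab_frame('top');e=grab_frame('side')
Z=lambda x,y:(175+(x-3.5)/8,180+(y-3.5)/8)
S=lambda x,y:(230+(x-3.5)/8,160+(y-3.5)/8)
for n,p,z in[('backU',(348,233),48),('backL',(342,358),48),('edgeU',(410,228),48),('edgeL',(404,358),48),('endU',(520,233),48),('endU',(520,233),30),('endL',(506,360),48),('endL',(506,360),30),('f2 left',(513,350),42),('f2 right',(612,350),42),('f1l',(629,350),42),('f1r',(735,350),42),('f2l',(524,260),42),('f2r',(622,260),42)]: print(n,p,tf(onz(d,*Z(*p),z)))
for n,p,z in[('topL',(243,252),48),('topR',(370,236),48),('topL',(243,252),20),('topR',(370,236),20)]: print(n,tf(onz(e,*S(*p),z)))
cv2.imwrite('pics/t19.png',cv2.resize(d['pixels'][200:235,205:260],None,fx=14,fy=14,interpolation=4))
cv2.imwrite('pics/s19.png',cv2.resize(e['pixels'][180:210,250:290],None,fx=18,fy=18,interpolation=4))
"
```

```text
backU (348, 233) [ 35.3 174.7]
backL (342, 358) [-19.2 173.4]
edgeU (410, 228) [ 38.7 148.1]
edgeL (404, 358) [-18.1 146.9]
endU (520, 233) [ 38.6 100.6]
endU (520, 233) [ 42.1 102.3]
endL (506, 360) [-17.1 103.3]
endL (506, 360) [-14.3 105. ]
f2 left (513, 350) [-11.7 101.1]
f2 right (612, 350) [-9.8 58.6]
f1l (629, 350) [-9.5 51.3]
f1r (735, 350) [-7.5  5.6]
f2l (524, 260) [27.9 98.8]
f2r (622, 260) [29.8 56.4]
topL [-17.5 172.8]
topR [ 39.9 175.3]
topL [-12.3 223.5]
topR [ 47.3 226.1]
```

View pics/t19.png

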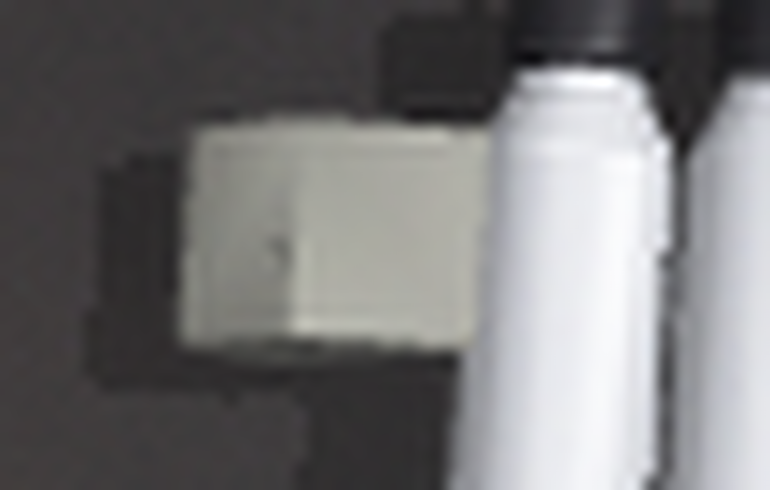

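View pics/s19.png

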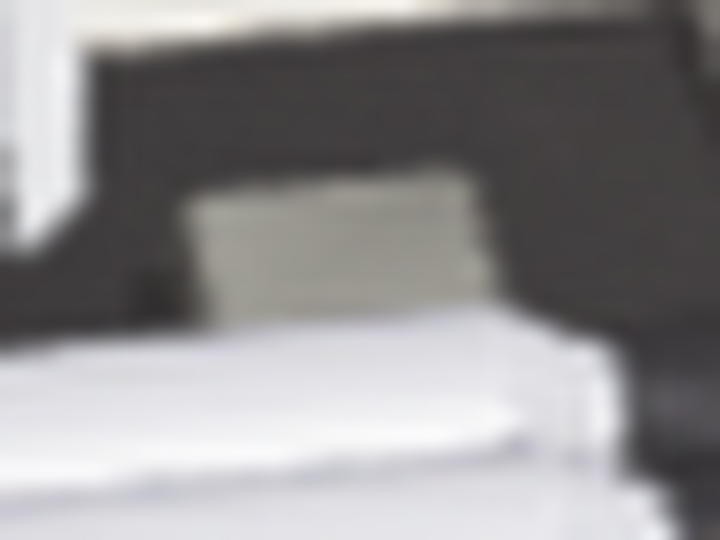

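The wedge has been knocked ~30 mm sideways and now sits at tray x≈+10 with its back edge at y≈174. Both views agree that its top is ~48 mm up, so it is flat. I'll regrip it and set it properly.

```bash
python3 -c "
from h import *
plan([*w(10,152),130],-2)"
```

```text
pos [ 374.4 -137.4  222.3] yang -2.4 F [ 0.6  0.2 -0.1] op 61.1 t 39.3 | rot [-0.    -0.    -0.008]  t [0.2954 0.1196 0.0924]
```

Emit:
arm_command:
  motion:
    - {"tx":0.06,"ty":0.024,"tz":0,"rx":0,"ry":0,"rz":0,"hand":0.8}
    - {"tx":0.12,"ty":0.048,"tz":0,"rx":0,"ry":0,"rz":0,"hand":0.8}
    - {"tx":0.17,"ty":0.07,"tz":0.02,"rx":0,"ry":0,"rz":0,"hand":0.8}
    - {"tx":0.22,"ty":0.09,"tz":0.04,"rx":0,"ry":0,"rz":0,"hand":0.8}
    - {"tx":0.27,"ty":0.11,"tz":0.07,"rx":0,"ry":0,"rz":0,"hand":0.8}
    - {"tx":0.295,"ty":0.12,"tz":0.092,"rx":0,"ry":0,"rz":-0.008,"hand":0.8}
    - {"tx":0.295,"ty":0.12,"tz":0.092,"rx":0,"ry":0,"rz":-0.008,"hand":0.8}
    - {"tx":0.295,"ty":0.12,"tz":0.092,"rx":0,"ry":0,"rz":-0.008,"hand":0.8}

```text
time_s: 40.33
tool_pos: [507.0, 151.5, 131.1]
eef_rot: [0.719, 0.695, 0.0, 0.0]
force: [0.7, 0.0, 0.9]
opening: 84.6
```

```bash
python3 -c "
from h import *
plan([*w(10,152),21],-2)
e=snap('side','s20.png')
cv2.imwrite('pics/s20z.png',cv2.resize(e['pixels'][150:230,230:330],None,fx=7,fy=7,interpolation=2))"
```

```text
pos [507.  151.5 131.1] yang -2.0 F [0.7 0.  0.9] op 84.6 t 40.3 | rot [0.001 0.    0.   ]  t [ 0.0012 -0.0007  0.1101]
```

View pics/s20z.png

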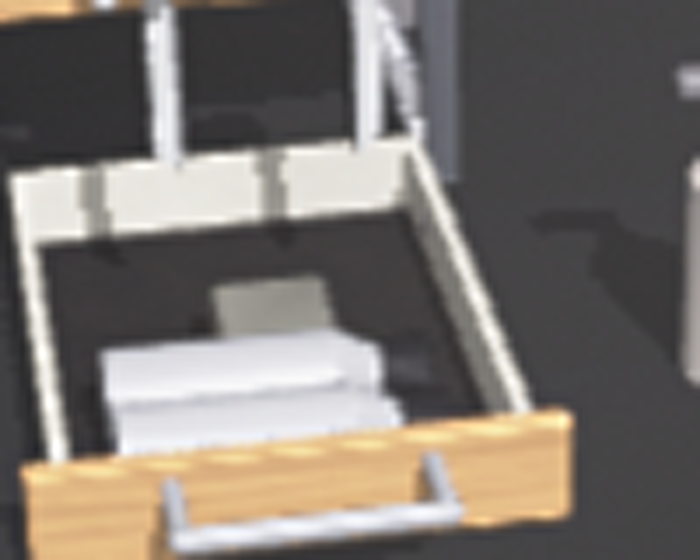

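Emit:
arm_command:
  motion:
    - {"tx":0.001,"ty":0,"tz":0.04,"rx":0,"ry":0,"rz":0,"hand":0.8}
    - {"tx":0.001,"ty":0,"tz":0.075,"rx":0,"ry":0,"rz":0,"hand":0.8}
    - {"tx":0.001,"ty":0,"tz":0.1,"rx":0,"ry":0,"rz":0,"hand":0.8}
    - {"tx":0.001,"ty":0,"tz":0.11,"rx":0,"ry":0,"rz":0,"hand":0.8}
    - {"tx":0.001,"ty":0,"tz":0.11,"rx":0,"ry":0,"rz":0,"hand":0.3}
    - {"tx":0.001,"ty":0,"tz":0.11,"rx":0,"ry":0,"rz":0,"hand":-0.3}
    - {"tx":0.001,"ty":0,"tz":0.11,"rx":0,"ry":0,"rz":0,"hand":-0.3}
    - {"tx":0.001,"ty":0,"tz":0.11,"rx":0,"ry":0,"rz":0,"hand":-0.3}
    - {"tx":0.001,"ty":0,"tz":0.11,"rx":0,"ry":0,"rz":0,"hand":-0.3}

```text
time_s: 41.5
tool_pos: [507.5, 152.3, 21.3]
eef_rot: [0.72, 0.694, 0.0, 0.0]
force: [-2.0, 0.2, 6.2]
opening: 53.8
```

```bash
python3 -c "
from h import *
plan([*w(10,152),21],-2)
e=snap('side','s21.png')
cv2.imwrite('pics/s21z.png',cv2.resize(e['pixels'][150:230,230:330],None,fx=7,fy=7,interpolation=2))"
```

```text
pos [507.5 152.3  21.3] yang -2.1 F [-2.   0.2  6.2] op 53.8 t 41.5 | rot [ 0.001 -0.    -0.001]  t [ 0.0003 -0.0011  0.0003]
```

View pics/s21z.png

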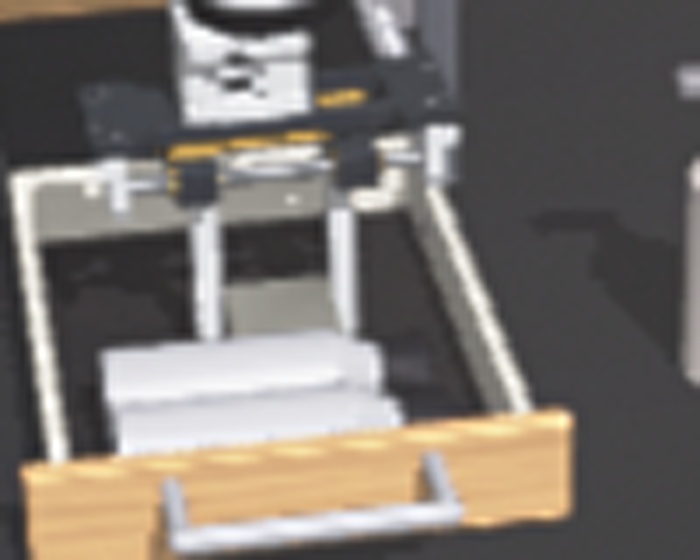

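Emit:
arm_command:
  motion:
    - {"tx":0.005,"ty":0,"tz":-0.001,"rx":0,"ry":0,"rz":0,"hand":-0.3}
    - {"tx":0.015,"ty":0,"tz":-0.002,"rx":0,"ry":0,"rz":0,"hand":-0.3}
    - {"tx":0.025,"ty":0,"tz":-0.002,"rx":0,"ry":0,"rz":0,"hand":-0.3}
    - {"tx":0.025,"ty":-0.01,"tz":-0.002,"rx":0,"ry":0,"rz":0.008,"hand":-0.3}
    - {"tx":0.025,"ty":-0.02,"tz":-0.002,"rx":0,"ry":0,"rz":0.008,"hand":-0.3}
    - {"tx":0.025,"ty":-0.03,"tz":-0.002,"rx":0,"ry":0,"rz":0.008,"hand":-0.3}
    - {"tx":0.025,"ty":-0.03,"tz":-0.002,"rx":0,"ry":0,"rz":0.008,"hand":-0.3}
    - {"tx":0.025,"ty":-0.03,"tz":-0.002,"rx":0,"ry":0,"rz":0.008,"hand":0.35}
    - {"tx":0.025,"ty":-0.03,"tz":-0.002,"rx":0,"ry":0,"rz":0.008,"hand":0.35}
    - {"tx":0.025,"ty":-0.03,"tz":-0.002,"rx":0,"ry":0,"rz":0.008,"hand":0.35}

```text
time_s: 42.8
tool_pos: [478.4, 178.2, 22.7]
eef_rot: [0.723, 0.691, 0.0, 0.0]
force: [0.1, 1.1, -0.9]
opening: 63.3
```

```bash
python3 -c "
from h import *
s=readout.state();print(tf(s['tool_pos']))
plan([*w(10,152),21],-2)
e=snap('side','s22.png')
cv2.imwrite('pics/s22z.png',cv2.resize(e['pixels'][160:215,240:310],None,fx=10,fy=10,interpolation=2))"
```

```text
[-19.1 176.3]
pos [478.4 178.2  22.7] yang -2.5 F [ 0.1  1.1 -0.9] op 63.3 t 42.8 | rot [ 0.001 -0.    -0.009]  t [-0.0243  0.0291  0.0017]
```

View pics/s22z.png

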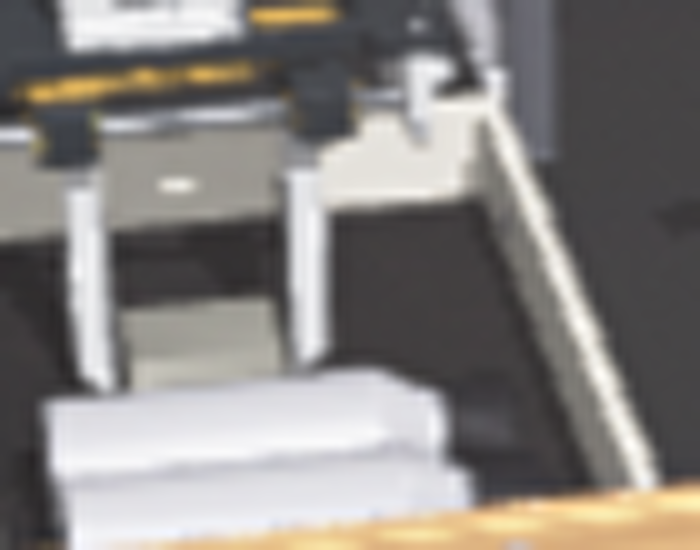

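Emit:
arm_command:
  motion:
    - {"tx":0,"ty":0,"tz":-0.04,"rx":0,"ry":0,"rz":0,"hand":0.35}
    - {"tx":0,"ty":0,"tz":-0.09,"rx":0,"ry":0,"rz":0,"hand":0.35}
    - {"tx":0,"ty":0,"tz":-0.14,"rx":0,"ry":0,"rz":0,"hand":0.35}
    - {"tx":-0.06,"ty":-0.02,"tz":-0.18,"rx":0,"ry":0,"rz":0,"hand":0.35}
    - {"tx":-0.12,"ty":-0.04,"tz":-0.2,"rx":0,"ry":0,"rz":0,"hand":0.35}
    - {"tx":-0.18,"ty":-0.06,"tz":-0.2,"rx":0,"ry":0,"rz":0,"hand":0.35}
    - {"tx":-0.24,"ty":-0.08,"tz":-0.2,"rx":0,"ry":0,"rz":0,"hand":0.35}
    - {"tx":-0.3,"ty":-0.09,"tz":-0.2,"rx":0,"ry":0,"rz":0,"hand":0.35}
    - {"tx":-0.32,"ty":-0.09,"tz":-0.2,"rx":0,"ry":0,"rz":0,"hand":0.35}
    - {"tx":-0.32,"ty":-0.09,"tz":-0.2,"rx":0,"ry":0,"rz":0,"hand":0.35}

```text
time_s: 44.1
tool_pos: [373.6, -139.2, 222.6]
eef_rot: [0.724, 0.69, 0.0, 0.0]
force: [0.6, 0.5, -0.1]
opening: 63.4
```

```bash
python3 -c "
from h import *
plan([*w(-20,132.4),22],-2.5)
d=snap('top','t23.png');cv2.imwrite('pics/t23z.png',cv2.resize(d['pixels'][180:255,175:275],None,fx=8,fy=8,interpolation=2))
e=snap('side','s23.png')
cv2.imwrite('pics/s23z.png',cv2.resize(e['pixels'][160:230,230:310],None,fx=8,fy=8,interpolation=2))"
```

```text
pos [ 373.6 -139.2  222.6] yang -2.8 F [ 0.6  0.5 -0.1] op 63.4 t 44.1 | rot [ 0.     0.    -0.005]  t [0.2782 0.0885 0.2006]
```

View pics/t23z.png

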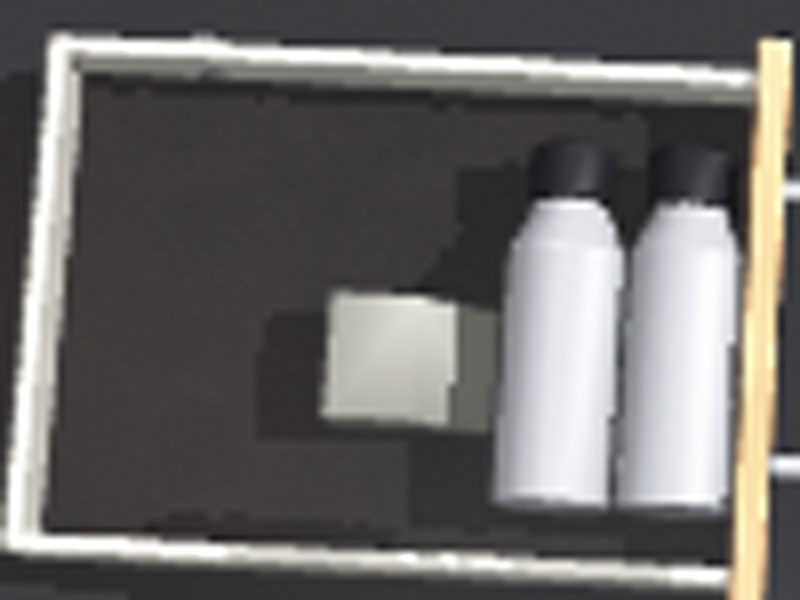

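View pics/s23z.png

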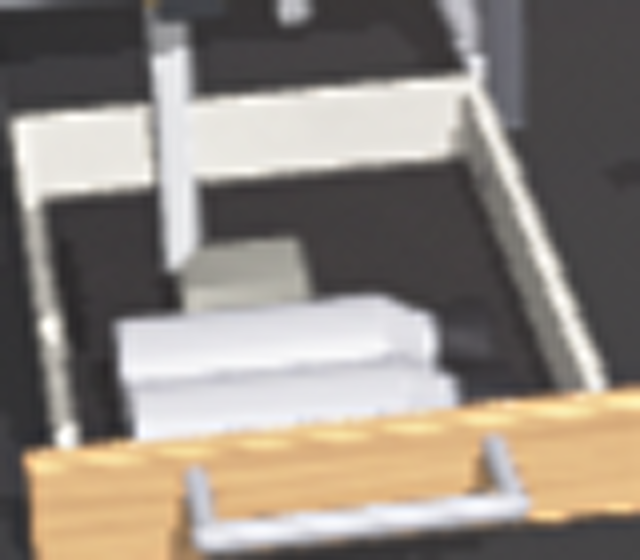

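```bash
python3 -c "
from h import *
d=grab_frame('top');e=grab_frame('side')
Z=lambda x,y:(175+(x-3.5)/8,180+(y-3.5)/8)
S=lambda x,y:(230+(x-3.5)/8,160+(y-3.5)/8)
for n,p,z in[('backU',(330,290),48),('backL',(322,415),48),('endU',(497,310),16),('endL',(490,432),16)]: print(n,p,tf(onz(d,*Z(*p),z)))
for n,p,z in[('topL',(188,250),48),('topR',(300,238),48)]: print(n,tf(onz(e,*S(*p),z)))
cv2.imwrite('pics/t24.png',cv2.resize(d['pixels'][205:240,205:260],None,fx=14,fy=14,interpolation=4))
cv2.imwrite('pics/s24.png',cv2.resize(e['pixels'][180:210,250:290],None,fx=18,fy=18,interpolation=4))
"
```

```text
backU (330, 290) [ 10.1 180.6]
backL (322, 415) [-44.2 180.2]
endU (497, 310) [  9.9 111.6]
endL (490, 432) [-44.2 111.4]
topL [-41.2 179.9]
topR [  9.  180.2]
```

View pics/t24.png

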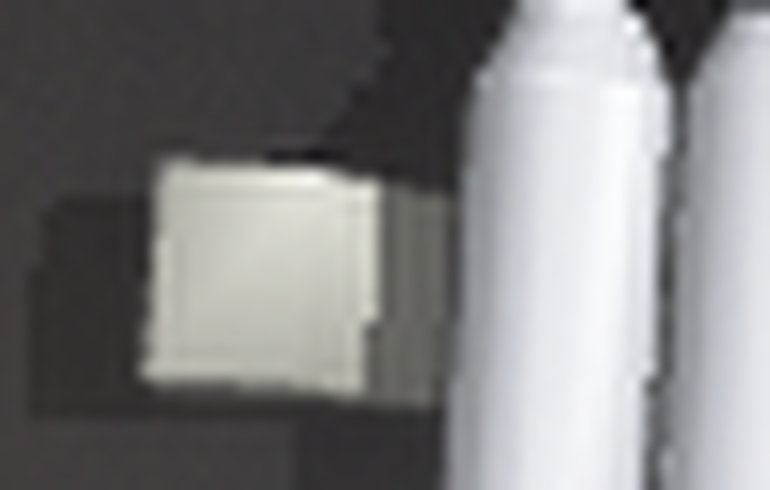

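View pics/s24.png

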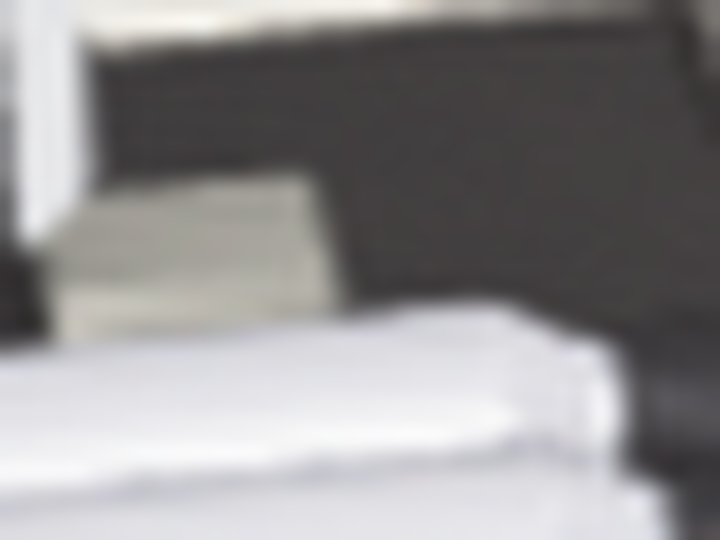

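The wedge now lies flat: back at y≈180, nose at y≈111, centre x≈−17. I'll grip it at y≈159 and slide it in.

```bash
python3 -c "
from h import *
plan([*w(-17,159),130],-2.5)"
```

```text
pos [ 374.2 -136.5  222.4] yang -2.4 F [-0.5  0.2  0.8] op 63.6 t 44.3 | rot [-0.    -0.     0.001]  t [0.3016 0.0929 0.0925]
```

Emit:
arm_command:
  motion:
    - {"tx":0.06,"ty":0.019,"tz":0,"rx":0,"ry":0,"rz":0,"hand":0.8}
    - {"tx":0.12,"ty":0.037,"tz":0,"rx":0,"ry":0,"rz":0,"hand":0.8}
    - {"tx":0.18,"ty":0.056,"tz":0.02,"rx":0,"ry":0,"rz":0,"hand":0.8}
    - {"tx":0.24,"ty":0.074,"tz":0.04,"rx":0,"ry":0,"rz":0,"hand":0.8}
    - {"tx":0.285,"ty":0.088,"tz":0.07,"rx":0,"ry":0,"rz":0,"hand":0.8}
    - {"tx":0.302,"ty":0.093,"tz":0.092,"rx":0,"ry":0,"rz":0,"hand":0.8}
    - {"tx":0.302,"ty":0.093,"tz":0.092,"rx":0,"ry":0,"rz":0,"hand":0.8}
    - {"tx":0.302,"ty":0.093,"tz":0.092,"rx":0,"ry":0,"rz":0,"hand":0.8}

```text
time_s: 45.3
tool_pos: [480.3, 160.3, 131.4]
eef_rot: [0.722, 0.692, 0.0, 0.0]
force: [-0.4, -1.5, -0.4]
opening: 84.5
```

```bash
python3 -c "
from h import *
plan([*w(-17,159),21.5],-2.5)"
```

```text
pos [480.3 160.3 131.4] yang -2.5 F [-0.4 -1.5 -0.4] op 84.5 t 45.3 | rot [0.001 0.    0.   ]  t [ 0.0006 -0.0007  0.1099]
```

Emit:
arm_command:
  motion:
    - {"tx":0.001,"ty":0,"tz":0.04,"rx":0,"ry":0,"rz":0,"hand":0.8}
    - {"tx":0.001,"ty":0,"tz":0.075,"rx":0,"ry":0,"rz":0,"hand":0.8}
    - {"tx":0.001,"ty":0,"tz":0.1,"rx":0,"ry":0,"rz":0,"hand":0.8}
    - {"tx":0.001,"ty":0,"tz":0.11,"rx":0,"ry":0,"rz":0,"hand":0.8}
    - {"tx":0.001,"ty":0,"tz":0.11,"rx":0,"ry":0,"rz":0,"hand":0.3}
    - {"tx":0.001,"ty":0,"tz":0.11,"rx":0,"ry":0,"rz":0,"hand":-0.2}
    - {"tx":0.001,"ty":0,"tz":0.11,"rx":0,"ry":0,"rz":0,"hand":-0.2}
    - {"tx":0.001,"ty":0,"tz":0.11,"rx":0,"ry":0,"rz":0,"hand":-0.2}
    - {"tx":0.001,"ty":0,"tz":0.11,"rx":0,"ry":0,"rz":0,"hand":-0.2}

```text
time_s: 46.42
tool_pos: [480.6, 161.2, 21.3]
eef_rot: [0.722, 0.691, 0.0, 0.0]
force: [-2.5, 0.0, 6.5]
opening: 54.1
```

Emit:
arm_command:
  motion:
    - {"tx":-0.003,"ty":0,"tz":0,"rx":0,"ry":0,"rz":0,"hand":-0.2}
    - {"tx":-0.006,"ty":0,"tz":0,"rx":0,"ry":0,"rz":0,"hand":-0.2}
    - {"tx":-0.009,"ty":0,"tz":0,"rx":0,"ry":0,"rz":0,"hand":-0.2}
    - {"tx":-0.012,"ty":0,"tz":0,"rx":0,"ry":0,"rz":0,"hand":-0.2}
    - {"tx":-0.015,"ty":0,"tz":0,"rx":0,"ry":0,"rz":0,"hand":-0.2}
    - {"tx":-0.015,"ty":0,"tz":0,"rx":0,"ry":0,"rz":0,"hand":-0.2}
    - {"tx":-0.015,"ty":0,"tz":0,"rx":0,"ry":0,"rz":0,"hand":-0.2}

```text
time_s: 47.3
tool_pos: [480.8, 146.2, 21.4]
eef_rot: [0.723, 0.691, 0.001, 0.001]
force: [-0.3, 2.2, 5.2]
opening: 53.8
```

Emit:
arm_command:
  motion:
    - {"tx":-0.001,"ty":0,"tz":0,"rx":0,"ry":0,"rz":0,"hand":-0.2}
    - {"tx":-0.002,"ty":0,"tz":0,"rx":0,"ry":0,"rz":0,"hand":-0.2}
    - {"tx":-0.003,"ty":0,"tz":0,"rx":0,"ry":0,"rz":0,"hand":-0.2}
    - {"tx":-0.003,"ty":0,"tz":0,"rx":0,"ry":0,"rz":0,"hand":-0.2}

```text
time_s: 47.8
tool_pos: [480.7, 143.4, 21.4]
eef_rot: [0.723, 0.691, 0.001, 0.001]
force: [0.8, 3.8, 6.1]
opening: 54.0
```

Emit:
arm_command:
  motion:
    - {"tx":-0.001,"ty":0,"tz":0,"rx":0,"ry":0,"rz":0,"hand":-0.2}
    - {"tx":-0.002,"ty":0,"tz":0,"rx":0,"ry":0,"rz":0,"hand":-0.2}
    - {"tx":-0.002,"ty":0,"tz":0,"rx":0,"ry":0,"rz":0,"hand":-0.2}

```text
time_s: 48.18
tool_pos: [480.6, 142.3, 21.4]
eef_rot: [0.723, 0.691, 0.002, -0.0]
force: [0.9, 7.4, 4.0]
opening: 54.0
```

Emit:
arm_command:
  motion:
    - {"tx":-0.001,"ty":0,"tz":0,"rx":0,"ry":0,"rz":0,"hand":-0.2}
    - {"tx":-0.002,"ty":0,"tz":0,"rx":0,"ry":0,"rz":0,"hand":-0.2}
    - {"tx":-0.002,"ty":0,"tz":0,"rx":0,"ry":0,"rz":0,"hand":-0.2}

```text
time_s: 48.55
tool_pos: [480.7, 140.9, 21.5]
eef_rot: [0.723, 0.691, 0.003, -0.0]
force: [1.2, 10.0, 3.8]
opening: 54.0
```

Emit:
arm_command:
  motion:
    - {"tx":0.001,"ty":0,"tz":0,"rx":0,"ry":0,"rz":0,"hand":-0.2}
    - {"tx":0.001,"ty":0,"tz":0,"rx":0,"ry":0,"rz":0,"hand":0.3}
    - {"tx":0.001,"ty":0,"tz":0,"rx":0,"ry":0,"rz":0,"hand":0.3}
    - {"tx":0.001,"ty":0,"tz":0,"rx":0,"ry":0,"rz":0,"hand":0.3}
    - {"tx":0.001,"ty":0,"tz":-0.03,"rx":0,"ry":0,"rz":0,"hand":0.3}
    - {"tx":0.001,"ty":0,"tz":-0.08,"rx":0,"ry":0,"rz":0,"hand":0.3}
    - {"tx":0.001,"ty":0,"tz":-0.13,"rx":0,"ry":0,"rz":0,"hand":0.3}
    - {"tx":0.001,"ty":0,"tz":-0.18,"rx":0,"ry":0,"rz":0,"hand":0.3}
    - {"tx":0.001,"ty":0,"tz":-0.2,"rx":0,"ry":0,"rz":0,"hand":0.3}

```text
time_s: 49.68
tool_pos: [480.7, 140.0, 224.0]
eef_rot: [0.723, 0.691, 0.002, 0.002]
force: [-0.2, -0.3, -0.6]
opening: 61.0
```

Emit:
arm_command:
  motion:
    - {"tx":-0.06,"ty":-0.02,"tz":0,"rx":0,"ry":0,"rz":0,"hand":-1}
    - {"tx":-0.12,"ty":-0.04,"tz":0,"rx":0,"ry":0,"rz":0,"hand":-1}
    - {"tx":-0.18,"ty":-0.06,"tz":0,"rx":0,"ry":0,"rz":0,"hand":-1}
    - {"tx":-0.24,"ty":-0.08,"tz":0,"rx":0,"ry":0,"rz":0,"hand":-1}
    - {"tx":-0.28,"ty":-0.09,"tz":0,"rx":0,"ry":0,"rz":0,"hand":-1}
    - {"tx":-0.28,"ty":-0.09,"tz":0,"rx":0,"ry":0,"rz":0,"hand":-1}

```text
time_s: 50.42
tool_pos: [376.2, -137.8, 220.3]
eef_rot: [0.724, 0.689, -0.0, -0.0]
force: [-0.1, 0.9, 0.3]
opening: 4.2
```

```bash
python3 -c "
from h import *
plan([*w(-10,-85),100],-2.5)
d=snap('top','t25.png');cv2.imwrite('pics/t25z.png',cv2.resize(d['pixels'][180:255,175:275],None,fx=8,fy=8,interpolation=2))
e=snap('side','s25.png')
cv2.imwrite('pics/s25z.png',cv2.resize(e['pixels'][160:230,230:310],None,fx=8,fy=8,interpolation=2))"
```

```text
pos [ 376.2 -137.8  220.3] yang -2.8 F [-0.1  0.9  0.3] op 4.2 t 50.4 | rot [-0.     0.    -0.006]  t [0.0595 0.0971 0.1203]
```

View pics/t25z.png

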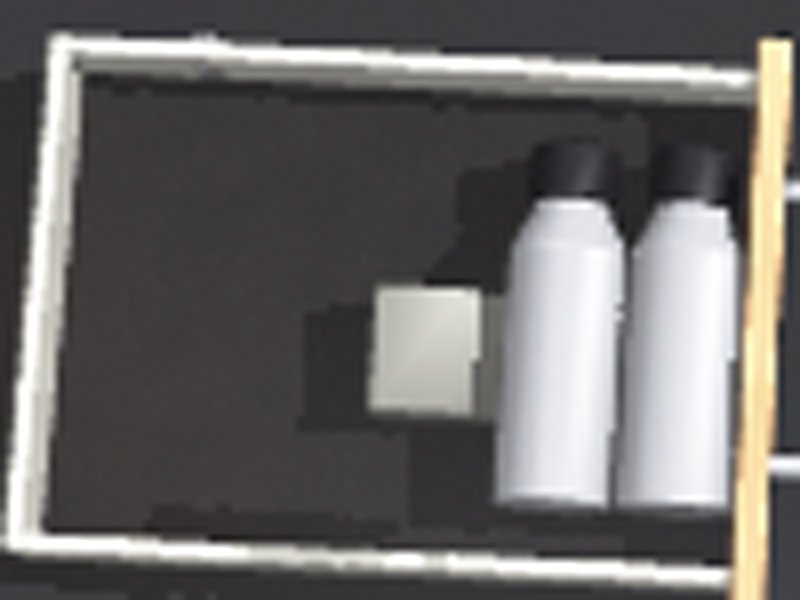

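View pics/s25z.png

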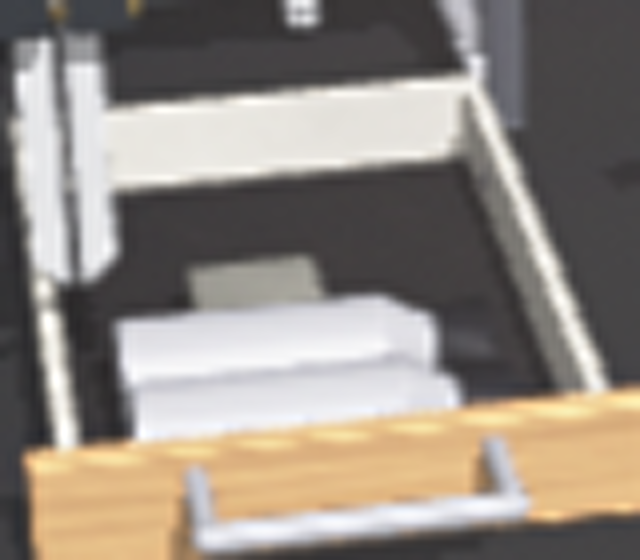

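```bash
python3 -c "
from h import *
d=grab_frame('top');e=grab_frame('side')
Z=lambda x,y:(175+(x-3.5)/8,180+(y-3.5)/8)
S=lambda x,y:(230+(x-3.5)/8,160+(y-3.5)/8)
for n,p,z in[('backU',(377,286),48),('backL',(369,411),48)]: print(n,p,tf(onz(d,*Z(*p),z)))
for n,p,z in[('topL',(190,270),48),('topR',(320,257),48)]: print(n,tf(onz(e,*S(*p),z)))
# flask edges: bright columns per row
im=d['pixels'].astype(int).min(axis=2)
for v in (212,218,224,230,236):
  xs=np.nonzero(im[v,230:272]>130)[0]+230
  runs=np.split(xs,np.nonzero(np.diff(xs)>1)[0]+1)
  print(v,[(r[0],r[-1],tf(onz(d,r[0]-.5,v,42)),tf(onz(d,r[-1]+.5,v,42))) for r in runs if len(r)>3])
"
```

```text
backU (377, 286) [ 12.7 160.6]
backL (369, 411) [-41.6 160.3]
topL [-42.5 161.6]
topR [ 15.2 161. ]
212 [(np.int64(239), np.int64(252), array([ 27.9, 104.2]), array([30. , 55.8])), (np.int64(255), np.int64(266), array([30.3, 48.8]), array([32.2,  7.3]))]
218 [(np.int64(230), np.int64(234), array([  5.5, 133.9]), array([  6.3, 116.7])), (np.int64(239), np.int64(252), array([  6.9, 102.9]), array([ 9. , 54.6])), (np.int64(254), np.int64(266), array([ 9.1, 51.2]), array([11.1,  6.3])), (np.int64(268), np.int64(271), array([11.2,  2.8]), array([ 11.8, -11. ]))]
224 [(np.int64(230), np.int64(234), array([-15.4, 132.5]), array([-14.7, 115.4])), (np.int64(238), np.int64(251), array([-14.2, 105.1]), array([-12.2,  56.9])), (np.int64(254), np.int64(266), array([-11.9,  50.1]), array([-9.9,  5.3])), (np.int64(268), np.int64(271), array([-9.8,  1.8]), array([ -9.2, -11.9]))]
230 [(np.int64(230), np.int64(233), array([-36.2, 131.2]), array([-35.6, 117.5])), (np.int64(238), np.int64(251), array([-35.1, 103.8]), array([-33. ,  55.8])), (np.int64(253), np.int64(265), array([-32.9,  52.4]), array([-30.9,   7.7])), (np.int64(268), np.int64(271), array([-30.6,   0.9]), array([-30.1, -12.9]))]
236 [(np.int64(237), np.int64(250), array([-55.9, 105.9]), array([-53.9,  58.1])), (np.int64(253), np.int64(265), array([-53.6,  51.3]), array([-51.7,   6.8]))]
```

The row is closed up, with flask axes at y≈27 and 79. The wedge is flat with its origin at y≈126. Next I'll go in front of the handle and push the tray home.

```bash
python3 -c "
from h import *
plan([*w(0,-95),120],-2.5)"
```

```text
pos [ 377.3 -134.7  220.3] yang -2.4 F [-0.1 -0.1  0.2] op 0.4 t 50.6 | rot [-0.    -0.     0.001]  t [0.0456 0.1066 0.1002]
```

Emit:
arm_command:
  motion:
    - {"tx":0.02,"ty":0.05,"tz":0.03,"rx":0,"ry":0,"rz":0,"hand":-1}
    - {"tx":0.046,"ty":0.107,"tz":0.07,"rx":0,"ry":0,"rz":0,"hand":-1}
    - {"tx":0.046,"ty":0.107,"tz":0.1,"rx":0,"ry":0,"rz":0,"hand":-1}
    - {"tx":0.046,"ty":0.107,"tz":0.14,"rx":0,"ry":0,"rz":0,"hand":-1}
    - {"tx":0.046,"ty":0.107,"tz":0.17,"rx":0,"ry":0,"rz":0,"hand":-1}
    - {"tx":0.046,"ty":0.107,"tz":0.185,"rx":0,"ry":0,"rz":0,"hand":-1}
    - {"tx":0.046,"ty":0.107,"tz":0.185,"rx":0,"ry":0,"rz":0,"hand":-1}
    - {"tx":0.046,"ty":0.107,"tz":0.185,"rx":0,"ry":0,"rz":0,"hand":-1}

```text
time_s: 51.62
tool_pos: [487.2, -94.5, 36.8]
eef_rot: [0.722, 0.692, 0.0, 0.001]
force: [-0.0, -0.1, -0.4]
opening: 0.2
```

```bash
python3 -c "
from h import *
s=readout.state(); print(tf(s['tool_pos']))
plan([*w(0,-95),35],-2.5)
e=snap('side','s26.png')
cv2.imwrite('pics/s26z.png',cv2.resize(e['pixels'][130:250,210:370],None,fx=5,fy=5,interpolation=2))"
```

```text
[  1.6 -95.9]
pos [487.2 -94.5  36.8] yang -2.5 F [-0.  -0.1 -0.4] op 0.2 t 51.6 | rot [0.002 0.001 0.   ]  t [ 0.0009 -0.0015  0.0018]
```

View pics/s26z.png

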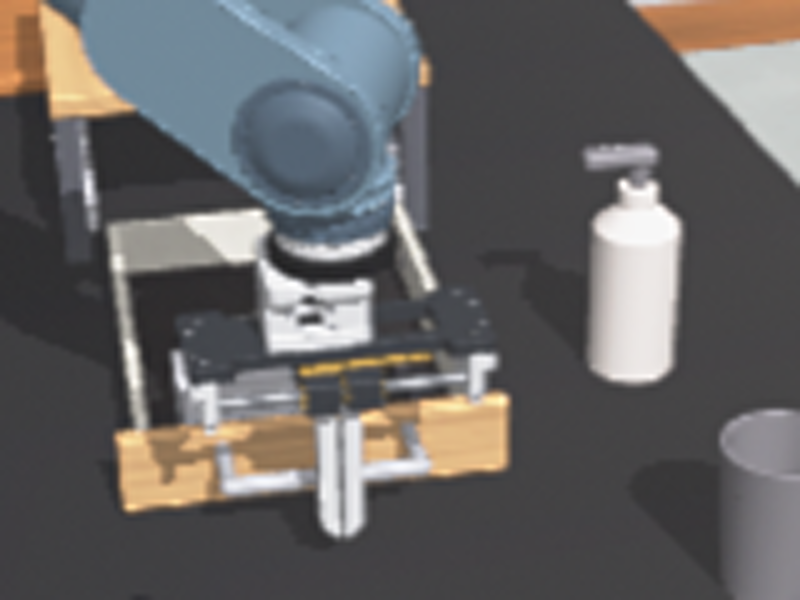

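Emit:
arm_command:
  motion:
    - {"tx":0.01,"ty":0,"tz":0,"rx":0,"ry":0,"rz":0,"hand":-1}
    - {"tx":0.018,"ty":0,"tz":0,"rx":0,"ry":0,"rz":0,"hand":-1}
    - {"tx":0.022,"ty":0,"tz":0,"rx":0,"ry":0,"rz":0,"hand":-1}
    - {"tx":0.024,"ty":0,"tz":0,"rx":0,"ry":0,"rz":0,"hand":-1}
    - {"tx":0.026,"ty":0,"tz":0,"rx":0,"ry":0,"rz":0,"hand":-1}
    - {"tx":0.029,"ty":0,"tz":0,"rx":0,"ry":0,"rz":0,"hand":-1}
    - {"tx":0.033,"ty":0,"tz":0,"rx":0,"ry":0,"rz":0,"hand":-1}
    - {"tx":0.038,"ty":0,"tz":0,"rx":0,"ry":0,"rz":0,"hand":-1}
    - {"tx":0.044,"ty":0,"tz":0,"rx":0,"ry":0,"rz":0,"hand":-1}
    - {"tx":0.05,"ty":0,"tz":0,"rx":0,"ry":0,"rz":0,"hand":-1}

```text
time_s: 52.92
tool_pos: [488.5, -44.0, 35.6]
eef_rot: [0.722, 0.691, 0.0, 0.0]
force: [0.3, -2.0, 1.1]
opening: 0.3
```

Emit:
arm_command:
  motion:
    - {"tx":0.007,"ty":0,"tz":0,"rx":0,"ry":0,"rz":0,"hand":-1}
    - {"tx":0.015,"ty":0,"tz":0,"rx":0,"ry":0,"rz":0,"hand":-1}
    - {"tx":0.023,"ty":0,"tz":0,"rx":0,"ry":0,"rz":0,"hand":-1}
    - {"tx":0.031,"ty":0,"tz":0,"rx":0,"ry":0,"rz":0,"hand":-1}
    - {"tx":0.039,"ty":0,"tz":0,"rx":0,"ry":0,"rz":0,"hand":-1}
    - {"tx":0.047,"ty":0,"tz":0,"rx":0,"ry":0,"rz":0,"hand":-1}
    - {"tx":0.055,"ty":0,"tz":0,"rx":0,"ry":0,"rz":0,"hand":-1}
    - {"tx":0.063,"ty":0,"tz":0,"rx":0,"ry":0,"rz":0,"hand":-1}
    - {"tx":0.071,"ty":0,"tz":0,"rx":0,"ry":0,"rz":0,"hand":-1}
    - {"tx":0.079,"ty":0,"tz":0,"rx":0,"ry":0,"rz":0,"hand":-1}

```text
time_s: 54.18
tool_pos: [491.7, 35.1, 35.5]
eef_rot: [0.722, 0.691, -0.0, -0.0]
force: [1.0, -1.2, 0.2]
opening: 0.4
```

```bash
python3 -c "
from h import *
s=readout.state(); print(tf(s['tool_pos']))
plan([*w(0,230),35],-2.5)
d=snap('top','t27.png')
e=snap('side','s27.png')
cv2.imwrite('pics/s27z.png',cv2.resize(e['pixels'][110:230,210:370],None,fx=5,fy=5,interpolation=2))"
```

```text
[ 0.4 33.8]
pos [491.7  35.1  35.5] yang -2.5 F [ 1.  -1.2  0.2] op 0.4 t 54.2 | rot [-0. -0. -0.]  t [ 0.1962 -0.0005  0.0005]
```

View pics/s27z.png

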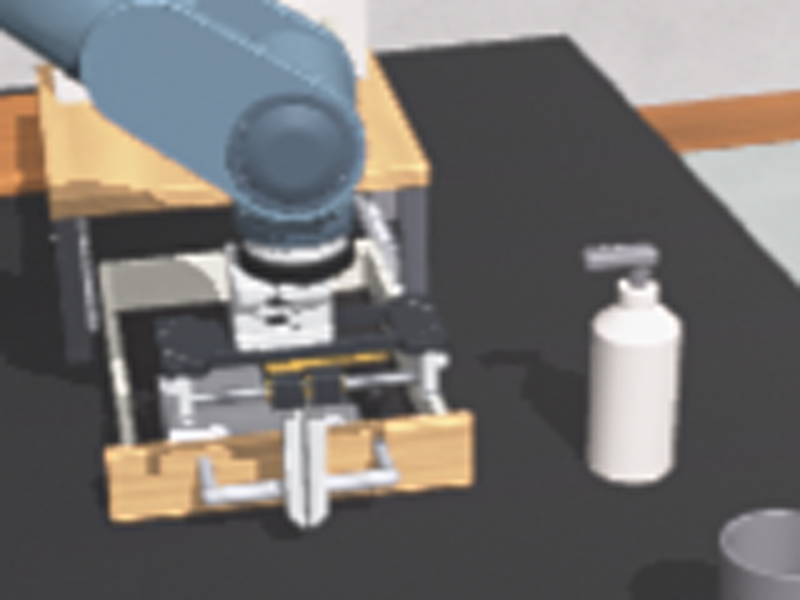

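Emit:
arm_command:
  motion:
    - {"tx":0.008,"ty":0,"tz":0,"rx":0,"ry":0,"rz":0,"hand":-1}
    - {"tx":0.017,"ty":0,"tz":0,"rx":0,"ry":0,"rz":0,"hand":-1}
    - {"tx":0.026,"ty":0,"tz":0,"rx":0,"ry":0,"rz":0,"hand":-1}
    - {"tx":0.035,"ty":0,"tz":0,"rx":0,"ry":0,"rz":0,"hand":-1}
    - {"tx":0.044,"ty":0,"tz":0,"rx":0,"ry":0,"rz":0,"hand":-1}
    - {"tx":0.053,"ty":0,"tz":0,"rx":0,"ry":0,"rz":0,"hand":-1}
    - {"tx":0.062,"ty":0,"tz":0,"rx":0,"ry":0,"rz":0,"hand":-1}
    - {"tx":0.071,"ty":0,"tz":0,"rx":0,"ry":0,"rz":0,"hand":-1}
    - {"tx":0.08,"ty":0,"tz":0,"rx":0,"ry":0,"rz":0,"hand":-1}
    - {"tx":0.089,"ty":0,"tz":0,"rx":0,"ry":0,"rz":0,"hand":-1}

```text
time_s: 55.52
tool_pos: [495.8, 124.0, 35.5]
eef_rot: [0.722, 0.691, 0.0, 0.0]
force: [0.1, -2.5, -1.2]
opening: 0.2
```

Emit:
arm_command:
  motion:
    - {"tx":0.009,"ty":0,"tz":0,"rx":0,"ry":0,"rz":0,"hand":-1}
    - {"tx":0.018,"ty":0,"tz":0,"rx":0,"ry":0,"rz":0,"hand":-1}
    - {"tx":0.027,"ty":0,"tz":0,"rx":0,"ry":0,"rz":0,"hand":-1}
    - {"tx":0.036,"ty":0,"tz":0,"rx":0,"ry":0,"rz":0,"hand":-1}
    - {"tx":0.045,"ty":0,"tz":0,"rx":0,"ry":0,"rz":0,"hand":-1}
    - {"tx":0.054,"ty":0,"tz":0,"rx":0,"ry":0,"rz":0,"hand":-1}
    - {"tx":0.063,"ty":0,"tz":0,"rx":0,"ry":0,"rz":0,"hand":-1}
    - {"tx":0.072,"ty":0,"tz":0,"rx":0,"ry":0,"rz":0,"hand":-1}
    - {"tx":0.079,"ty":0,"tz":0,"rx":0,"ry":0,"rz":0,"hand":-1}
    - {"tx":0.085,"ty":0,"tz":0,"rx":0,"ry":0,"rz":0,"hand":-1}

```text
time_s: 56.78
tool_pos: [499.4, 208.8, 35.6]
eef_rot: [0.722, 0.691, 0.0, 0.0]
force: [1.5, -1.2, 0.3]
opening: 0.8
```

Emit:
arm_command:
  motion:
    - {"tx":0.005,"ty":0,"tz":0,"rx":0,"ry":0,"rz":0,"hand":-1}
    - {"tx":0.009,"ty":0,"tz":0,"rx":0,"ry":0,"rz":0,"hand":-1}
    - {"tx":0.013,"ty":0,"tz":0,"rx":0,"ry":0,"rz":0,"hand":-1}
    - {"tx":0.017,"ty":0,"tz":0,"rx":0,"ry":0,"rz":0,"hand":-1}
    - {"tx":0.021,"ty":0,"tz":0,"rx":0,"ry":0,"rz":0,"hand":-1}

```text
time_s: 57.4
tool_pos: [500.3, 229.2, 35.5]
eef_rot: [0.722, 0.691, -0.0, 0.0]
force: [1.0, -9.5, 2.7]
opening: 0.8
```

```bash
python3 -c "
from h import *
s=readout.state(); print(tf(s['tool_pos']))
plan([*w(0,250),35],-2.5)"
```

```text
[  0.5 228.2]
pos [500.3 229.2  35.5] yang -2.5 F [ 1.  -9.5  2.7] op 0.8 t 57.4 | rot [-0.     0.001 -0.   ]  t [ 0.0219 -0.0006  0.0005]
```

Catch engaged (−9.5 N). Continuing slowly.

Emit:
arm_command:
  motion:
    - {"tx":0.003,"ty":0,"tz":0,"rx":0,"ry":0,"rz":0,"hand":-1}
    - {"tx":0.006,"ty":0,"tz":0,"rx":0,"ry":0,"rz":0,"hand":-1}
    - {"tx":0.009,"ty":0,"tz":0,"rx":0,"ry":0,"rz":0,"hand":-1}
    - {"tx":0.012,"ty":0,"tz":0,"rx":0,"ry":0,"rz":0,"hand":-1}
    - {"tx":0.015,"ty":0,"tz":0,"rx":0,"ry":0,"rz":0,"hand":-1}

```text
time_s: 58.02
tool_pos: [501.0, 243.5, 35.5]
eef_rot: [0.723, 0.691, -0.001, 0.0]
force: [1.4, -2.9, 0.8]
opening: 0.5
```

Emit:
arm_command:
  motion:
    - {"tx":0.003,"ty":0,"tz":0,"rx":0,"ry":0,"rz":0,"hand":-1}
    - {"tx":0.006,"ty":0,"tz":0,"rx":0,"ry":0,"rz":0,"hand":-1}
    - {"tx":0.006,"ty":0,"tz":0,"rx":0,"ry":0,"rz":0,"hand":-1}

```text
time_s: 58.4
tool_pos: [501.1, 247.8, 35.4]
eef_rot: [0.722, 0.692, -0.003, 0.002]
force: [0.2, -13.8, 4.8]
opening: 0.7
```

Emit:
arm_command:
  motion:
    - {"tx":0.002,"ty":0,"tz":0,"rx":0,"ry":0,"rz":0,"hand":-1}
    - {"tx":0.003,"ty":0,"tz":0,"rx":0,"ry":0,"rz":0,"hand":-1}
    - {"tx":0.003,"ty":0,"tz":0,"rx":0,"ry":0,"rz":0,"hand":-1}

```text
time_s: 58.78
tool_pos: [501.0, 247.9, 35.4]
eef_rot: [0.722, 0.692, -0.005, 0.003]
force: [-1.1, -24.3, 8.3]
opening: 0.5
```

Against the stop: no further motion at 24 N. Backing off.

Emit:
arm_command:
  motion:
    - {"tx":-0.006,"ty":0,"tz":0,"rx":0,"ry":0,"rz":0,"hand":-1}
    - {"tx":-0.02,"ty":0,"tz":0,"rx":0,"ry":0,"rz":0,"hand":-1}
    - {"tx":-0.05,"ty":0,"tz":0,"rx":0,"ry":0,"rz":0,"hand":-1}
    - {"tx":-0.1,"ty":0,"tz":-0.04,"rx":0,"ry":0,"rz":0,"hand":-1}
    - {"tx":-0.15,"ty":-0.03,"tz":-0.09,"rx":0,"ry":0,"rz":0,"hand":-1}
    - {"tx":-0.2,"ty":-0.06,"tz":-0.14,"rx":0,"ry":0,"rz":0,"hand":-1}
    - {"tx":-0.26,"ty":-0.08,"tz":-0.17,"rx":0,"ry":0,"rz":0,"hand":-1}
    - {"tx":-0.31,"ty":-0.09,"tz":-0.18,"rx":0,"ry":0,"rz":0,"hand":-1}
    - {"tx":-0.36,"ty":-0.1,"tz":-0.18,"rx":0,"ry":0,"rz":0,"hand":-1}
    - {"tx":-0.36,"ty":-0.1,"tz":-0.18,"rx":0,"ry":0,"rz":0,"hand":-1}

```text
time_s: 60.02
tool_pos: [385.0, -104.4, 216.0]
eef_rot: [0.724, 0.689, 0.001, 0.001]
force: [-0.4, -0.4, -0.7]
opening: 0.2
```

```bash
python3 -c "
from h import *
plan([500,0,200])
d=snap('top','t30.png');cv2.imwrite('pics/t30z.png',cv2.resize(d['pixels'][150:270,60:240],None,fx=4,fy=4,interpolation=2))
e=snap('side','s30.png')
cv2.imwrite('pics/s30z.png',cv2.resize(e['pixels'][100:210,200:320],None,fx=6,fy=5.4,interpolation=2))
print(proj(d,[[*w(60,263),50],[*w(-60,263),50]]))"
```

```text
pos [ 385.  -104.4  216. ] yang -2.8 F [-0.4 -0.4 -0.7] op 0.2 t 60.0 |  t [0.1099 0.1097 0.0162]
[[192.92357363 200.48640226]
 [190.00661924 234.94695597]]
```

View pics/t30z.png

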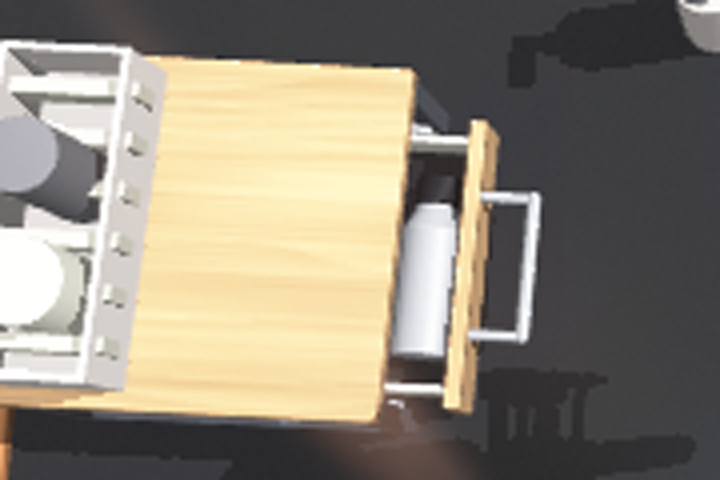

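View pics/s30z.png

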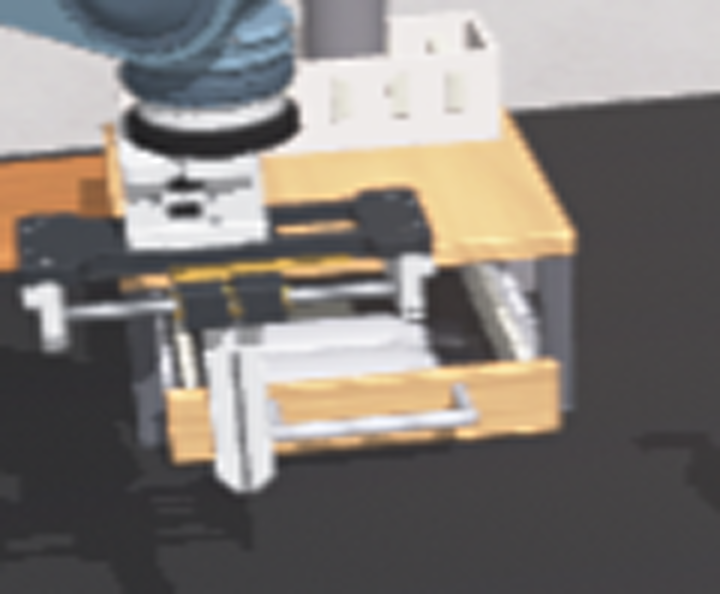

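```bash
cat > b.py <<'E'
from h import *
def bar(im,d):
    im=im.astype(int).min(axis=2); out=[]
    for x in (-40,-20,0,20,40):
        best=[]
        for y in np.arange(-90,-35,0.5) if bar.out else np.arange(225,290,0.5):
            u,v=proj(d,[*w(x,y),50])[0]; best.append((y,cv2.getRectSubPix(im.astype(np.float32),(1,1),(float(u),float(v)))[0,0]))
        b=np.array(best); wt=np.clip(b[:,1]-110,0,None); out.append((b[:,0]@wt/wt.sum()).round(1) if wt.sum() else None)
    return out
d=grab_frame('top')
bar.out=False; print('now',bar(d['pixels'],d))
bar.out=True; print('out',bar(cv2.imread('pics/t25.png'),d))
E
python3 b.py
```

```text
now [np.float64(262.6), np.float64(262.7), np.float64(262.2), np.float64(262.4), np.float64(261.8)]
out [np.float64(-57.5), np.float64(-57.9), np.float64(-58.4), np.float64(-58.2), np.float64(-57.7)]
```

```bash
python3 -c "
from h import *
plan([230,-340,230])"
```

```text
pos [ 385.5 -101.3  215. ] yang -2.5 F [-0.3  0.  -0.5] op 0.1 t 60.2 |  t [-0.2453 -0.1448 -0.0153]
```

Emit:
arm_command:
  motion:
    - {"tx":-0.05,"ty":-0.02,"tz":-0.01,"rx":0,"ry":0,"rz":0,"hand":-1}
    - {"tx":-0.1,"ty":-0.04,"tz":-0.015,"rx":0,"ry":0,"rz":0,"hand":-1}
    - {"tx":-0.15,"ty":-0.07,"tz":-0.015,"rx":0,"ry":0,"rz":0,"hand":-1}
    - {"tx":-0.2,"ty":-0.1,"tz":-0.015,"rx":0,"ry":0,"rz":0,"hand":-1}
    - {"tx":-0.245,"ty":-0.145,"tz":-0.015,"rx":0,"ry":0,"rz":0,"hand":-1}
    - {"tx":-0.245,"ty":-0.145,"tz":-0.015,"rx":0,"ry":0,"rz":0,"hand":-1}
    - {"tx":-0.245,"ty":-0.145,"tz":-0.015,"rx":0,"ry":0,"rz":0,"hand":-1}

```text
time_s: 61.05
tool_pos: [231.2, -339.1, 229.8]
eef_rot: [0.722, 0.692, 0.001, -0.001]
force: [-0.1, -0.2, -1.1]
opening: 0.6
```

```bash
python3 -c "
from h import *
e=snap('side','s31.png')
cv2.imwrite('pics/s31z.png',cv2.resize(e['pixels'][130:200,210:310],None,fx=8,fy=8,interpolation=2))
d=snap('top','t31.png')"; python3 b.py
```

```text
now [np.float64(262.6), np.float64(262.7), np.float64(262.2), np.float64(262.4), np.float64(261.8)]
out [np.float64(-57.5), np.float64(-57.9), np.float64(-58.4), np.float64(-58.2), np.float64(-57.7)]
```

View pics/s31z.png

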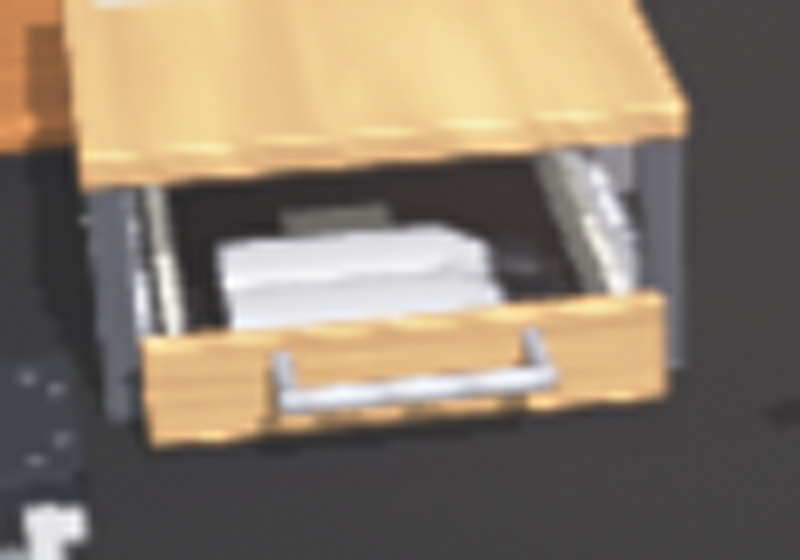

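View pics/t31.png

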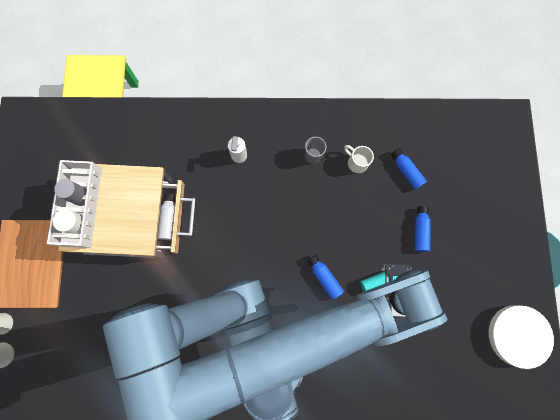

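```bash
python3 -c "
from h import *
e=grab_frame('side')
S=lambda x,y:(210+(x-3.5)/8,130+(y-3.5)/8)
for p in((282,213),(388,205)): print(tf(onz(e,*S(*p),48))-[0,320])
# flask2 top line and panel, compare expected top silhouette
for y in(78,26): print([((proj(e,[*w(x,y+320),68])[0]-[210,130])*8+3.5).round() for x in(-77,33)])
"
```

```text
[-40.1 163.4]
[ 15.  161.1]
[array([222., 253.]), array([443., 232.])]
[array([231., 298.]), array([458., 276.])]
```

```bash
python3 -c "
from cell import ticket
print(ticket.job_done())"
```

```text
the job is handed in; nothing more can be done
None
```

The job is handed in. Both steel flasks are in the tray, chocked by the wedge, and the tray is home. I pulled the tray to its outer stop and laid the two flasks in a closed row against the front panel. I set the wedge nose-in against the second flask, then pushed the tray slowly past its catch to the stop.

**What went wrong on the way:** I lowered the wedge too close to the second flask the first time, and its nose landed on the flask. It was then found about 30 mm to one side. I regripped it, set it flat and slid it in until the force rose to 10 N.

**Last checks:**
- **Before pushing in:** The flask axes measured about 27 and 79 mm from the panel (nominal 26 and 78). The wedge was flat, with its origin at about 126 mm against roughly 125 mm for touching.
- **Tray home:** The handle moved 320 mm between the pictures taken fully out and at the end. The tray did not move further when pushed with 24 N.
- **After pushing in:** The side view shows the flasks and wedge still in place. The wedge's back edge reads 161 to 163 mm from the panel, against 161 to 162 mm before, which is within measuring noise. Most of the second flask and the wedge is hidden under the board from above, so this check rests on the side view alone.
- **Other objects:** The tumbler, soap pump and mug stand upright where they were in the final top view. I did not measure them.

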